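# Clear the doll's-chair bench after varnishing

## Robot

A 7-joint arm with a two-finger parallel gripper is mounted at the origin on the work surface. World frame = base frame: x ahead of the robot, y to its left, z up, the work surface at z = 0. Lengths are in mm, angles in rad, forces in N, time in s.
With the tool pointing down it reaches from about 400 to 875 mm from the base axis. Payload 4.4 kg.
Tool frame: the origin (TCP) lies on the centre line of the jaws, within the pads' length; the fingertips stand 17 mm ahead of it and the grasp point (between the pads) lies 2 mm behind it; z points along the fingers, y is the line along which they close (so a half turn about z gives the same grasp; the last joint's range is limited). The gripper opens to 85 mm and grips with 20 to 120 N. Pads are 22 mm wide; open, the fingers measure 114 mm over their backs; the gripper's body (76 mm by 85 mm) begins 54 mm behind the grasp point. The pads swing forward as they close: fully open they stand 13 mm farther back than shut.
Start: joints at [-1.232, 0.628, 0.038, 1.517, -0.027, 0.996, -0.02], TCP at [255.971, 597.492, 248.313] pointing down, gripper open.
Joint ranges: [-3.06, 3.06], [-0.37, 2.12], [-1.25, 1.32], [0.18, 2.47], [-1.1, 4.24], [0.23, 1.98], [-2.94, 2.94]. Speed limits (rad/s): [2.57, 2.57, 3.14, 3.14, 3.14, 3.14, 3.14].

## Interface

Orientations are given as a unit quaternion [x, y, z, w].
In Python, from station import * gives the robot as it stands. The module is installed in compiled form; this text tells all that it offers.
- The arm moves only by the tool apply_moves, never from a script. Its argument "rows" is a list of rows, each an object of numbers: "tx", "ty", "tz": the shift along the world's x, y, z in mm; "twist": the turn about the world's z in degrees. In form: [{"tx": .., "ty": .., "tz": .., "twist": ..}, ...]. A call has 1 to 8 rows; each row is the pose to reach, as a shift and turn from the pose commanded when the call began; what a row does not reach only later rows make up. A row lasts 1/12 s, in which the tool goes at most 41.7 mm and 7.16 degrees, less where a joint would pass 70% of its speed; a pose out of reach is approached as far as the arm can. A call with a gripper value outside its range is refused whole. "jaw" is the finger opening in mm, from 0 to 85.4, set as the call begins (left out, the last holds). The fingers move at their own pace and stop on an object; "newtons" is the grip in N (left out, the last holds). Time passes only in rows, so rows that repeat a pose let the fingers close. It gives the time, the measured TCP pose, the force, the opening and the grip force at its end, in the units of the state.
- read_state(): the state, without advancing time (a new reading comes with each control period).
- grab_frame(name): name is "side" or "top"; returns a dict with "img" (480x640x3 uint8, blue, green, red), "fx", "fy", "cx", "cy" (pixels), "cam_to_world" (4x4, takes a point from camera to world coordinates). Camera axes: x right, y down, z forward; pixel columns grow to the right and rows downward; lengths in mm; the calibration is good to about 2 mm. A picture is of the moment at which its call begins. There is no depth.
- job_done(): hands the job in; it is judged then, once.
The state is a dict: "time_s": time; "qpos": joint angles; "qvel": joint speeds; "joint_efforts": joint torques, N m; "tcp_pos": TCP position; "tool_rot": TCP orientation; "ft_force": force on the tool from outside, world axes, zero at the start; "ft_torque": the same for the moment, N m; "grip_width": opening from 0.0 (shut) to 1.0 (fully open); "grip_force": force on a finger pad.
Only numpy, scipy, OpenCV 4.12 (cv2) and the standard library are available. Lean on these libraries where they do the work, as an engineer would, in place of code of your own. Each camera call takes 0.05 s, during which the arm holds its last target. There are 200 camera calls.

## Task

Clear the bench after varnishing. Take the closed varnish tins off the drying shelf and stack them squarely on the tin standing on the bench, in one column; drop every broken chair (the ones whose back has snapped off) into the scrap crate; and stand every sound chair upright on the drying shelf in one straight row along the middle of the board, side by side with no more than about a finger's width between neighbours, all facing the shelf's front edge with their backs towards its lip. Leave the other tools and jars on the bench where they are.

Things in the scene. Friction and masses are not known exactly. Their poses are not given: they have to be found in the camera images.
- crate: the scrap crate: open slatted wooden crate fixed to the bench, 180 mm (its x) by 240 mm (its y), 100 mm high, walls and floor 8 mm thick, 12 mm corner posts inside. Origin: centre of its underside.
- shelf: the low drying shelf: a plywood board 150 mm deep (its x) and 280 mm long (its y) fixed to the bench, its top 50 mm above the bench. Its front edge is on its -x side; along its back edge (+x) runs a lip 10 mm wide and 10 mm high. Origin: bench level under the middle of the board, so the row of chairs runs along its y axis at x = 0.
- tin_base: closed metal varnish tin, a plain cylinder 62 mm in diameter and 70 mm high, about 0.24 kg, standing loose on the bench between crate and shelf: the bottom of the column. Origin: centre of its underside, z up.
- tin1: closed varnish tin, the same as tin_base (62 mm diameter, 70 mm high), left standing on the drying shelf at the start. Origin: centre of its underside. May be absent.
- tin2: closed varnish tin, the same as tin_base (62 mm diameter, 70 mm high), left standing on the drying shelf at the start. Origin: centre of its underside. May be absent.
- chair1: sound doll's chair of pale wood, about 60 g: seat with frame 60 x 60 mm, 30 to 55 mm up, four 9 mm legs; upright back 8 mm thick, 60 mm wide, up to 100 mm high, its middle 26 mm to the chair's +x. The chair faces its -x. Origin: floor level under the middle of the seat, z up. May be absent.
- chair1_top (a point): middle of the top edge of chair1's back, 26 mm to +x and 100 mm above the chair's origin
- chair2: sound doll's chair of pale wood, about 60 g: seat with frame 60 x 60 mm, 30 to 55 mm up, four 9 mm legs; upright back 8 mm thick, 60 mm wide, up to 100 mm high, its middle 26 mm to the chair's +x. The chair faces its -x. Origin: floor level under the middle of the seat, z up. May be absent.
- chair2_top (a point): middle of the top edge of chair2's back, 26 mm to +x and 100 mm above the chair's origin
- chair3: sound doll's chair of pale wood, about 60 g: seat with frame 60 x 60 mm, 30 to 55 mm up, four 9 mm legs; upright back 8 mm thick, 60 mm wide, up to 100 mm high, its middle 26 mm to the chair's +x. The chair faces its -x. Origin: floor level under the middle of the seat, z up. May be absent.
- chair3_top (a point): middle of the top edge of chair3's back, 26 mm to +x and 100 mm above the chair's origin
- broken1: broken doll's chair of pale wood, about 50 g: seat with frame 60 x 60 mm, 30 to 55 mm up, four 9 mm legs, but its back has snapped off, leaving only two stubs of 4 to 14 mm on the seat's rear corners (its +x side). Origin: floor level under the middle of the seat, z up. May be absent.
- broken2: broken doll's chair of pale wood, about 50 g: seat with frame 60 x 60 mm, 30 to 55 mm up, four 9 mm legs, but its back has snapped off, leaving only two stubs of 4 to 14 mm on the seat's rear corners (its +x side). Origin: floor level under the middle of the seat, z up. May be absent.
- broken3: broken doll's chair of pale wood, about 50 g: seat with frame 60 x 60 mm, 30 to 55 mm up, four 9 mm legs, but its back has snapped off, leaving only two stubs of 4 to 14 mm on the seat's rear corners (its +x side). Origin: floor level under the middle of the seat, z up. May be absent.
- broken4: broken doll's chair of pale wood, about 50 g: seat with frame 60 x 60 mm, 30 to 55 mm up, four 9 mm legs, but its back has snapped off, leaving only two stubs of 4 to 14 mm on the seat's rear corners (its +x side). Origin: floor level under the middle of the seat, z up. May be absent.
- glue: bystander, not part of the job: white glue bottle, standing, 52 mm diameter, 150 mm high, at the bench's right side
- sander: bystander, not part of the job: cork sanding block 110 x 65 x 24 mm, at the bench's left side
- wax: bystander, not part of the job: small glass wax pot with a metal lid, 38 mm diameter, 36 mm high, standing in front of the crate or shelf on the left
- pencil: bystander, not part of the job: flat carpenter's pencil, 170 mm long and 8 mm high, lying in front of the crate or shelf on the right, roughly along world y
- brush_jar: bystander, not part of the job: open metal tin of brushes, 72 mm diameter, 210 mm high, at the far side of the bench, behind tin_base

How it is judged:
By the outcome, as a careful person would: the job done as asked, in the order asked, and still so for the second after the job is handed in, with the robot touching nothing.
Of chair1, chair2, chair3 only 2 to 3 are there at a start; the rules pass over those that are not, and their reading is None.
Of broken1, broken2, broken3, broken4 only 3 to 4 are there at a start; the rules pass over those that are not, and their reading is None.
Of tin1, tin2 only 1 to 2 are there at a start; the rules pass over those that are not, and their reading is None.
At some moment in a run one of chair1, chair2, chair3, broken1, broken2, broken3, broken4 may be knocked a few centimetres aside while the robot is not near it.
It also fails if it takes over 210 s, if anything falls off the work surface, if the arm or the gripper's body presses on something with over 40 N, if the wrist force passes 120 N, or if a joint passes its speed limit or range.

## Working session

There is one attempt and no reset: what is moved stays moved. The work goes in short steps, Python scripts to look and compute and a tool call to move; the robot and the scene stay as the last step left them, time stands still between calls to the robot, and variables do not carry over. Pictures are saved under pics/ and viewed, at most 14 in all, crops included, and the job is handed in when it is done.

Besides the shell and the picture viewer there is one more tool, called after ">>>" as name(argument=value, ...) on one line, values as JSON. apply_moves: Moves the arm, as the interface text tells. Its arguments: {"type":"object","properties":{"rows":{"type":"array","items":{"type":"object","properties":{"tx":{"type":"number"},"ty":{"type":"number"},"tz":{"type":"number"},"twist":{"type":"number"}}}},"jaw":{"type":"number"},"newtons":{"type":"number"}},"required":["rows"]}

```bash
mkdir -p pics
cat > h.py <<'E'
from station import *
import numpy as np, cv2
def grab(n,save=None):
    f=grab_frame(n)
    if save: cv2.imwrite('pics/'+save,f['img'])
    return f
def ray(f,u,v):
    T=np.array(f['cam_to_world']);d=T[:3,:3]@np.array([(u-f['cx'])/f['fx'],(v-f['cy'])/f['fy'],1]);return T[:3,3],d
def onz(f,u,v,z):
    o,d=ray(f,u,v);return (o+d*(z-o[2])/d[2])
def proj(f,p):
    T=np.array(f['cam_to_world']);c=T[:3,:3].T@(np.array(p,float)-T[:3,3]);return np.array([f['fx']*c[0]/c[2]+f['cx'],f['fy']*c[1]/c[2]+f['cy']])
def tri(f,a,g,b):
    o1,d1=ray(f,*a);o2,d2=ray(g,*b);d1=d1/np.linalg.norm(d1);d2=d2/np.linalg.norm(d2)
    s=np.linalg.lstsq(np.c_[d1,-d2],o2-o1,rcond=None)[0];p=o1+s[0]*d1;q=o2+s[1]*d2
    return (p+q)/2,np.linalg.norm(p-q)
E
python3 - <<'E'
from h import *
for n in('top','side'):
    f=grab(n,n+'0.png');print(n,f['fx'],f['cx'],f['cy']);print(np.round(f['cam_to_world'],3))
s=read_state();print(s['time_s'],s['tcp_pos'],s['tool_rot'],s['grip_width'])
E
```

```text
top 471.1849425625657 317.1043262303799 239.73358264811264
[[ 2.600000e-02 -9.880000e-01  1.550000e-01  3.910980e+02]
 [-1.000000e+00 -2.700000e-02 -9.000000e-03  2.167100e+01]
 [ 1.300000e-02 -1.540000e-01 -9.880000e-01  1.246206e+03]
 [ 0.000000e+00  0.000000e+00  0.000000e+00  1.000000e+00]]
side 470.3313998419963 311.085780181456 247.84959108918284
[[-9.63000e-01 -1.92000e-01  1.89000e-01  3.64252e+02]
 [-2.69000e-01  6.41000e-01 -7.19000e-01  7.47470e+02]
 [ 1.70000e-02 -7.44000e-01 -6.68000e-01  7.63009e+02]
 [ 0.00000e+00  0.00000e+00  0.00000e+00  1.00000e+00]]
0.1 [255.74934464 597.0097113  247.48917631] [ 2.01005231e-01  9.79589810e-01 -8.21894370e-04 -1.62081959e-04] 0.9988961747061789
```

View pics/top0.png

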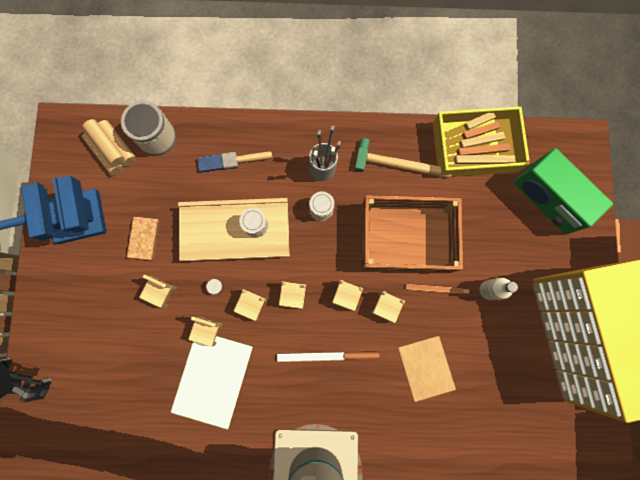

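View pics/side0.png

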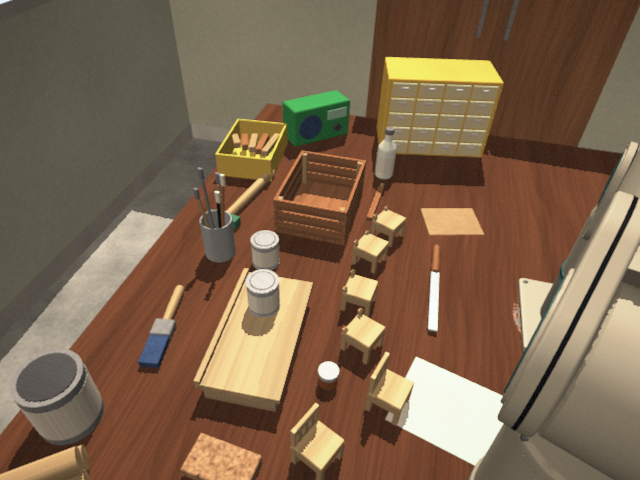

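The top view shows the shelf (178–290, 200–260) with one tin at (253,222), the base tin at (321,206) and the crate at (362–463, 197–270). The four broken chairs are at (249,305), (292,295), (348,295) and (388,306), and the two sound chairs at (155,291) and (204,332). The side view confirms this.

Run:
```python
from h import *
im=cv2.imread('pics/top0.png')
c=im[265:355,130:410];cv2.imwrite('pics/c1.png',cv2.resize(c,None,fx=2.8,fy=2.8,interpolation=cv2.INTER_CUBIC))
s=cv2.imread('pics/side0.png')[180:480,190:500]
cv2.imwrite('pics/c2.png',cv2.resize(s,(620,600),interpolation=cv2.INTER_CUBIC))
hsv=cv2.cvtColor(im,cv2.COLOR_BGR2HSV)
for p in [(292,295),(292,303),(155,291),(204,339),(230,215),(253,222),(321,206),(270,320),(413,230)]: print(p,hsv[p[1],p[0]])
m=cv2.inRange(hsv,(14,60,150),(32,200,255))
k,l,st,ce=cv2.connectedComponentsWithStats(m)
f=grab('top')
for i in range(1,k):
    if st[i,4]>150:
        cn=max(cv2.findContours((l==i).astype(np.uint8),0,1)[0],key=cv2.contourArea)
        r=cv2.minAreaRect(cn);print(st[i],np.round(r[0],1),np.round(r[1],1),round(r[2]), np.round(onz(f,*r[0],55)))
```

```text
(292, 295) [ 21 114 246]
(292, 303) [ 27  92 247]
(155, 291) [ 19 119 244]
(204, 339) [ 27  93 247]
(230, 215) [ 23 104 249]
(253, 222) [ 22  34 237]
(321, 206) [ 22  36 236]
(270, 320) [ 10 164 138]
(413, 230) [ 12 160 217]
[    0    13   518   207 33078] [258.5 116. ] [206. 517.] 90 [907. 175.  55.]
[ 435  106   95   65 3156] [482.2 137.6] [60.  90.7] 86 [ 865. -421.   55.]
[158 113  17  38 311] [166.8 132.1] [15.8 36.3] 9 [854. 415.  55.]
[ 83 119  52  44 978] [107.8 139.9] [57.4 23.3] 53 [828. 568.  55.]
[235 151  37  11 231] [253.2 156.2] [ 6.6 36.5] 82 [795. 184.  55.]
[367 153  74  19 553] [403.2 162.8] [74.9  8.2] 11 [ 789. -211.   55.]
[ 178  198  112   63 5838] [233.1 228.9] [ 59.1 110.6] 88 [600. 227.  55.]
[127 217  32  43 997] [142.2 237.9] [25.6 42.3] 9 [570. 456.  55.]
[  0 227  15  26 279] [  7.  239.5] [25. 14.] 90 [556. 797.  55.]
[ 583  260   57  163 5745] [626.1 342.2] [157.7  57.5] 79 [ 340. -767.   55.]
[139 274  34  34 614] [152.7 290.1] [31.4 24.9] 25 [438. 419.  55.]
[279 281  27  28 605] [292.2 294.6] [24.6 24.6] 8 [436.  70.  55.]
[333 280  30  31 599] [347.4 294.9] [24.5 24.9] 20 [439. -69.  55.]
[234 289  32  32 613] [249.4 304.7] [25.1 24.8] 23 [409. 176.  55.]
[373 291  32  32 602] [388.6 306.3] [25.1 24.9] 24 [ 413. -173.   55.]
[189 316  32  31 654] [203.7 331.6] [29.6 27.4] 9 [340. 285.  55.]
[ 399  336   57   66 2431] [426.7 368.4] [57.2 43. ] 73 [ 264. -267.   55.]
[ 275  430   86   50 2102] [317.6 454.3] [86.1 48.1] 1 [59. -4. 55.]
```

View pics/c1.png

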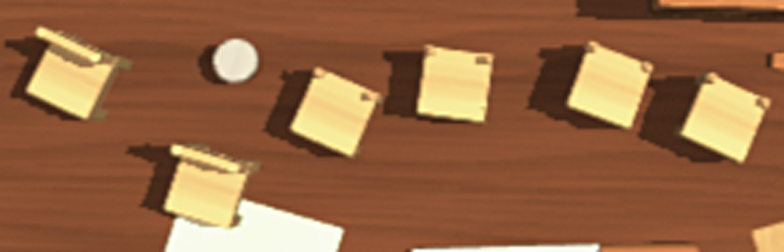

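View pics/c2.png

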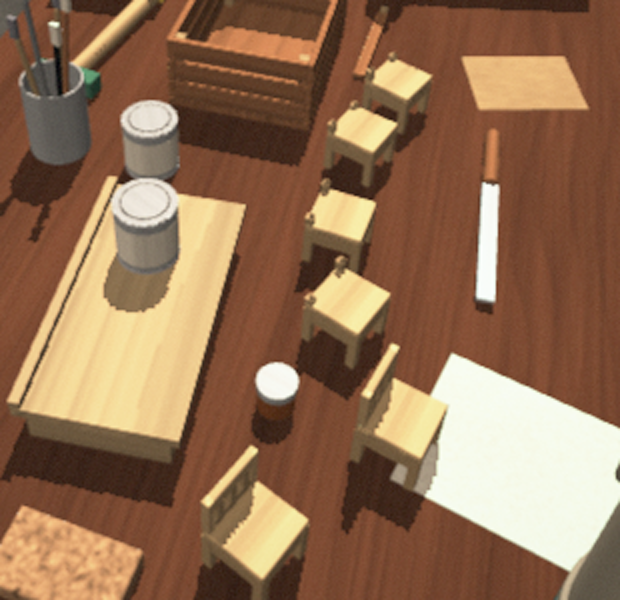

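The crops show the broken chairs clearly: their seats are square and yawed about -8 to -25°. Chair A's back top runs (38,32)–(100,58) and chair B's (172,150)–(243,168) in crop 1. In crop 2 the lids are near (147,203) and (151,121).

Run:
```python
from h import *
f=grab('top','top1.png');g=grab('side','side1.png')
T=lambda u,v:(130+u/2.8,265+v/2.8); S=lambda u,v:(190+u/2,180+v/2)
for n,a,b in [('A+y',(38,32),(205,495)),('A-y',(100,58),(256,452)),('B+y',(172,150),(361,408)),('B-y',(243,168),(396,348)),('br2 f+y',(418,118),(350,240)),('br2 f-y',(485,122),(375,198))]:
    p,e=tri(f,T(*a),g,S(*b));print(n,np.round(p),round(e,1))
im=f['img'];hsv=cv2.cvtColor(im,cv2.COLOR_BGR2HSV)
m=cv2.inRange(hsv,(0,0,120),(180,70,255))
for n,(x,y),sd in [('tinS',(253,222),(147,203)),('base',(321,206),(151,121))]:
    k,l,st,c=cv2.connectedComponentsWithStats(m[y-22:y+24,x-22:x+22]);i=l[22,22];s=st[i]
    r=s[2]/2;cp=(x-22+s[0]+r-.5,y-22+s[1]+r*.98-.5);p,e=tri(f,cp,g,S(*sd));print(n,s,cp,np.round(p),round(e,1),'z120',np.round(onz(f,*cp,120)),'z70',np.round(onz(f,*cp,70)))
m=cv2.inRange(hsv,(14,60,150),(32,200,255))
k,l,st,ce=cv2.connectedComponentsWithStats(m)
for n,(x,y),z in [('shelf',(233,215),50),('br1',(249,305),55),('br2',(292,295),55),('br3',(348,295),55),('br4',(388,306),55)]:
    cn=max(cv2.findContours((l==l[y,x]).astype(np.uint8),0,1)[0],key=cv2.contourArea)
    b=cv2.boxPoints(cv2.minAreaRect(cn));w=np.array([onz(f,*q,z)[:2] for q in b])
    print(n,np.round(b).tolist(),np.round(w).tolist(),w.mean(0).round(1), [round(np.degrees(np.arctan2(*(w[(i+1)%4]-w[i])[::-1])),1) for i in range(4)])
print('shelf tri',[np.round(tri(f,a,g,S(*b))[0]) for a,b in [((290,257.5),(245,205)),((180,260.5),(180,440))]])
h=cv2.resize(np.hstack([im[185:280,170:470]]),None,fx=2.6,fy=2.6,interpolation=cv2.INTER_CUBIC);cv2.imwrite('pics/c3.png',h)
s=read_state();print(s['time_s'],s['tcp_pos'])
```

```text
A+y [470. 427. 105.] 2.0
A-y [447. 376.  92.] 3.2
B+y [372. 311.  85.] 2.4
B-y [356. 247.  89.] 2.5
br2 f+y [412. 102.  51.] 14.7
br2 f-y [403.  41.  56.] 2.0
tinS [  8   8  28  29 584] (np.float64(252.5), np.float64(221.22)) [609. 170. 116.] 0.9 z120 [608. 169. 120.] z70 [618. 176.  70.]
base [ 10   8  25  28 513] (np.float64(321.0), np.float64(203.75)) [668.   3.  66.] 2.8 z120 [657.   4. 120.] z70 [669.   3.  70.]
shelf [[177.0, 202.0], [287.0, 197.0], [290.0, 256.0], [179.0, 261.0]] [[668.0, 377.0], [688.0, 91.0], [534.0, 80.0], [515.0, 360.0]] [601.3 227.2] [np.float64(-86.0), np.float64(-175.7), np.float64(93.9), np.float64(6.3)]
br1 [[233.0, 311.0], [242.0, 288.0], [266.0, 298.0], [256.0, 321.0]] [[392.0, 217.0], [449.0, 195.0], [426.0, 136.0], [369.0, 157.0]] [408.9 176.3] [np.float64(-20.6), np.float64(-111.4), np.float64(159.0), np.float64(68.7)]
br2 [[278.0, 305.0], [282.0, 281.0], [306.0, 284.0], [303.0, 309.0]] [[409.0, 104.0], [471.0, 97.0], [463.0, 36.0], [402.0, 42.0]] [436.5  69.7] [np.float64(-6.0), np.float64(-96.6), np.float64(173.5), np.float64(83.4)]
br3 [[331.0, 302.0], [340.0, 279.0], [364.0, 288.0], [355.0, 311.0]] [[420.0, -29.0], [479.0, -50.0], [458.0, -110.0], [400.0, -88.0]] [439.2 -69.3] [np.float64(-20.0), np.float64(-109.5), np.float64(159.6), np.float64(70.6)]
br4 [[372.0, 312.0], [382.0, 290.0], [405.0, 300.0], [395.0, 323.0]] [[397.0, -131.0], [454.0, -157.0], [430.0, -215.0], [373.0, -189.0]] [ 413.6 -173. ] [np.float64(-24.1), np.float64(-113.0), np.float64(155.5), np.float64(67.1)]
shelf tri [array([533.,  79.,  45.]), array([515., 359.,  47.])]
0.25 [255.87861356 597.27058624 247.88635406]
```

View pics/c3.png

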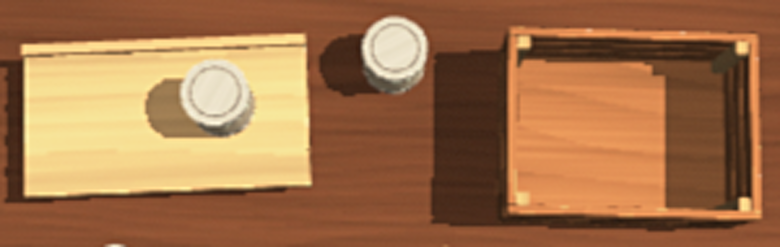

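>>> apply_moves(rows=[{"tx": 200,"ty": -242,"tz": 0,"twist": 23},{"tx": 200,"ty": -242,"tz": 0,"twist": 23},{"tx": 200,"ty": -242,"tz": 0,"twist": 23},{"tx": 200,"ty": -242,"tz": 0,"twist": 23},{"tx": 200,"ty": -242,"tz": 0,"twist": 23},{"tx": 200,"ty": -242,"tz": 0,"twist": 23},{"tx": 200,"ty": -242,"tz": 0,"twist": 23},{"tx": 200,"ty": -242,"tz": 0,"twist": 23}], jaw=85, newtons=40)

```text
time_s: 0.92
tcp_pos: [459.9, 349.8, 248.4]
tool_rot: [0.005, 1.0, -0.002, 0.001]
ft_force: [0.2, -1.1, -0.2]
grip_width: 0.994
grip_force: 0.0
```

```bash
cat >> h.py <<'E'
def st():
    s=read_state();x,y,z,w=s['tool_rot'];ty=(2*(x*y-z*w),1-2*(x*x+z*z))
    print('t',round(s['time_s'],2),'tcp',np.round(s['tcp_pos'],1),'yaw_y',round(np.degrees(np.arctan2(ty[1],ty[0]))%180,1),'w',round(s['grip_width'],3),'gf',round(float(np.max(s['grip_force'])),1),'ft',np.round(s['ft_force'],1),'j7',round(s['qpos'][6],2))
E
python3 - <<'E'
from h import *
st()
f=grab('top')
c=np.array([onz(f,170+u/2.6-.3,185+v/2.6-.3,100)[:2] for u,v in [(508,28),(760,36),(760,215),(503,215)]]);print(c.round(),c.mean(0))
for u,v,z in[(216,92,120),(395,46,70)]:print(onz(f,170+u/2.6-.3,185+v/2.6-.3,z).round(1))
E
```

```text
t 0.92 tcp [459.9 349.8 248.4] yaw_y 89.4 w 0.994 gf 0.0 ft [ 0.2 -1.1 -0.2] j7 0.82
[[ 686. -106.]
 [ 685. -349.]
 [ 512. -345.]
 [ 505. -103.]] [ 596.95978183 -225.94650908]
[611.3 168.9 120. ]
[672.1   1.8  70. ]
```

>>> apply_moves(rows=[{"tx": 155,"ty": -186,"tz": 0},{"tx": 155,"ty": -186,"tz": 0},{"tx": 155,"ty": -186,"tz": 0},{"tx": 155,"ty": -186,"tz": 0},{"tx": 155,"ty": -186,"tz": 0},{"tx": 155,"ty": -186,"tz": 0},{"tx": 155,"ty": -186,"tz": 0},{"tx": 155,"ty": -186,"tz": -20}])

```text
invalid input
```

Run:
```python
from h import *
st();f=grab('top','t2.png')
cv2.imwrite('pics/c4.png',np.vstack([cv2.resize(f['img'][160:270,170:370],(800,440))]))
```

```text
t 0.97 tcp [462.5 346.6 248.3] yaw_y 89.2 w 0.995 gf 0.0 ft [ 2.9 -1.3 -0.5] j7 0.82
```

View pics/c4.png

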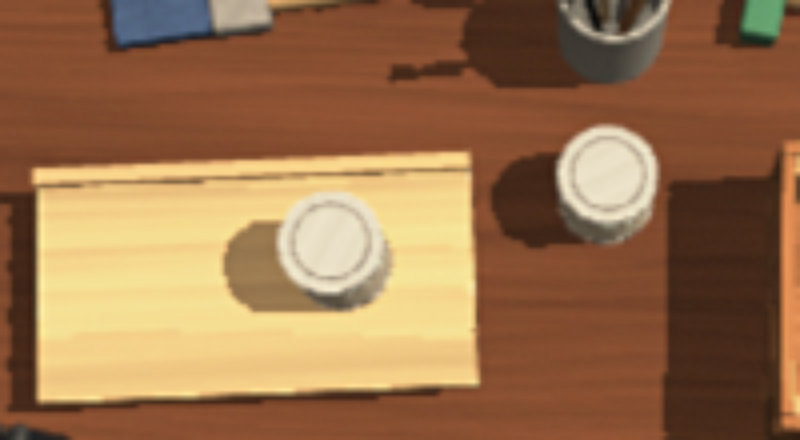

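The crop shows the lids at (332,243) and (607,174), which agrees with the earlier measurement.

>>> apply_moves(rows=[{"tx": 148,"ty": -178,"tz": 0,"twist": 0},{"tx": 148,"ty": -178,"tz": 0,"twist": 0},{"tx": 148,"ty": -178,"tz": 0,"twist": 0},{"tx": 148,"ty": -178,"tz": 0,"twist": 0},{"tx": 148,"ty": -178,"tz": 0,"twist": 0},{"tx": 148,"ty": -178,"tz": 0,"twist": 0},{"tx": 148,"ty": -178,"tz": 0,"twist": 0},{"tx": 148,"ty": -178,"tz": 0,"twist": 0}])

```text
time_s: 1.68
tcp_pos: [604.4, 176.6, 247.9]
tool_rot: [0.003, 1.0, 0.0, -0.0]
ft_force: [-0.3, 0.9, 0.7]
grip_width: 0.999
grip_force: 0.0
```

Run:
```python
from h import *
st()
```

```text
t 1.68 tcp [604.4 176.6 247.9] yaw_y 89.7 w 0.999 gf 0.0 ft [-0.3  0.9  0.7] j7 1.2
```

>>> apply_moves(rows=[{"tx": 7,"ty": -8,"tz": 0,"twist": 0},{"tx": 7,"ty": -8,"tz": 0,"twist": 0},{"tx": 7,"ty": -8,"tz": -40,"twist": 0},{"tx": 7,"ty": -8,"tz": -80,"twist": 0},{"tx": 7,"ty": -8,"tz": -110,"twist": 0},{"tx": 7,"ty": -8,"tz": -140,"twist": 0},{"tx": 7,"ty": -8,"tz": -153,"twist": 0},{"tx": 7,"ty": -8,"tz": -153,"twist": 0}])

```text
time_s: 2.35
tcp_pos: [608.3, 170.1, 92.2]
tool_rot: [0.001, 1.0, -0.001, -0.003]
ft_force: [-0.3, 0.7, 0.1]
grip_width: 0.998
grip_force: 0.0
```

>>> apply_moves(rows=[{"tx": 0,"ty": 0,"tz": 0,"twist": 0},{"tx": 0,"ty": 0,"tz": 0,"twist": 0},{"tx": 0,"ty": 0,"tz": 0,"twist": 0},{"tx": 0,"ty": 0,"tz": 0,"twist": 0},{"tx": 0,"ty": 0,"tz": 0,"twist": 0},{"tx": 0,"ty": 0,"tz": 0,"twist": 0}], jaw=50, newtons=40)

```text
time_s: 2.85
tcp_pos: [612.5, 170.2, 97.6]
tool_rot: [0.002, 1.0, 0.001, 0.002]
ft_force: [0.2, 1.3, 6.9]
grip_width: 0.717
grip_force: 44.4
```

>>> apply_moves(rows=[{"tx": 0,"ty": 0,"tz": 35,"twist": 0},{"tx": 0,"ty": 0,"tz": 65,"twist": 0},{"tx": 14,"ty": -38,"tz": 65,"twist": 0},{"tx": 28,"ty": -76,"tz": 65,"twist": 0},{"tx": 42,"ty": -114,"tz": 65,"twist": 0},{"tx": 54,"ty": -148,"tz": 65,"twist": 0},{"tx": 61,"ty": -167,"tz": 65,"twist": 0},{"tx": 61,"ty": -167,"tz": 65,"twist": 0}])

```text
time_s: 3.52
tcp_pos: [673.3, -6.9, 160.6]
tool_rot: [0.006, 1.0, -0.003, 0.001]
ft_force: [0.2, -0.9, -1.9]
grip_width: 0.714
grip_force: 45.3
```

>>> apply_moves(rows=[{"tx": 0,"ty": 0,"tz": 0,"twist": 0},{"tx": 0,"ty": 0,"tz": 0,"twist": 0},{"tx": 0,"ty": 0,"tz": 0,"twist": 0},{"tx": 0,"ty": 0,"tz": 0,"twist": 0}])

```text
time_s: 3.85
tcp_pos: [671.6, 4.7, 160.4]
tool_rot: [0.0, 1.0, 0.001, -0.0]
ft_force: [-0.3, 0.6, -1.9]
grip_width: 0.717
grip_force: 45.3
```

Run:
```python
from h import *
st();f=grab('top','t3.png');g=grab('side','s3.png')
a=cv2.resize(f['img'][155:235,270:370],(400,320),interpolation=cv2.INTER_CUBIC);b=cv2.resize(g['img'][170:270,205:330],(400,320),interpolation=cv2.INTER_CUBIC)
cv2.imwrite('pics/c5.png',np.hstack([a,b]))
```

```text
t 3.85 tcp [671.6   4.7 160.4] yaw_y 90.0 w 0.717 gf 45.3 ft [-0.3  0.6 -1.9] j7 1.47
```

View pics/c5.png

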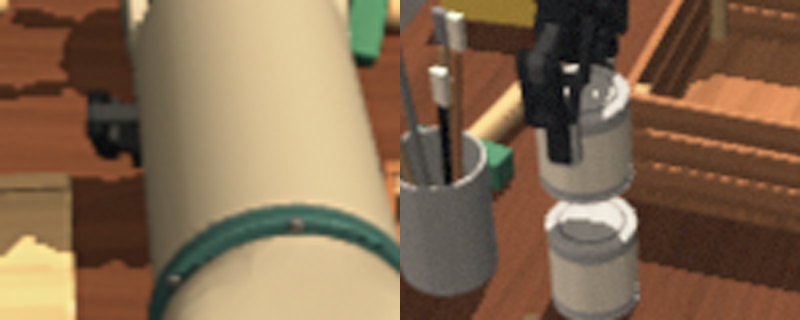

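The side view shows the held tin hanging above the base tin, and the arm still swaying slightly. I'll lower it slowly.

>>> apply_moves(rows=[{"tx": 0,"ty": 0,"tz": 0,"twist": 0},{"tx": 0,"ty": 0,"tz": 0,"twist": 0},{"tx": 0,"ty": 0,"tz": -10,"twist": 0},{"tx": 0,"ty": 0,"tz": -20,"twist": 0},{"tx": 0,"ty": 0,"tz": -30,"twist": 0},{"tx": 0,"ty": 0,"tz": -37,"twist": 0},{"tx": 0,"ty": 0,"tz": -40,"twist": 0},{"tx": 0,"ty": 0,"tz": -40,"twist": 0}])

```text
time_s: 4.62
tcp_pos: [671.2, 2.5, 118.8]
tool_rot: [0.002, 1.0, -0.0, -0.001]
ft_force: [0.5, 0.5, -2.1]
grip_width: 0.715
grip_force: 45.5
```

>>> apply_moves(rows=[{"tx": 0,"ty": 0,"tz": 0,"twist": 0},{"tx": 0,"ty": 0,"tz": 0,"twist": 0},{"tx": 0,"ty": 0,"tz": 0,"twist": 0},{"tx": 0,"ty": 0,"tz": 0,"twist": 0}])

```text
time_s: 4.95
tcp_pos: [672.3, 2.5, 120.8]
tool_rot: [0.002, 1.0, 0.0, 0.0]
ft_force: [-1.2, 0.7, -1.5]
grip_width: 0.716
grip_force: 45.4
```

Run:
```python
from h import *
st();g=grab('side','s4.png');f=grab('top')
p=[proj(g,(671,2,z)) for z in(0,70,71,141)];print(np.round(p,1))
b=cv2.resize(g['img'][180:280,205:330],(800,640),interpolation=cv2.INTER_CUBIC)[:600];cv2.imwrite('pics/c6.png',b)
```

```text
t 4.95 tcp [672.3   2.5 120.8] yaw_y 89.8 w 0.716 gf 45.4 ft [-1.2  0.7 -1.5] j7 1.46
[[265.2 261. ]
 [263.7 238.5]
 [263.7 238.1]
 [262.1 213.4]]
```

View pics/c6.png

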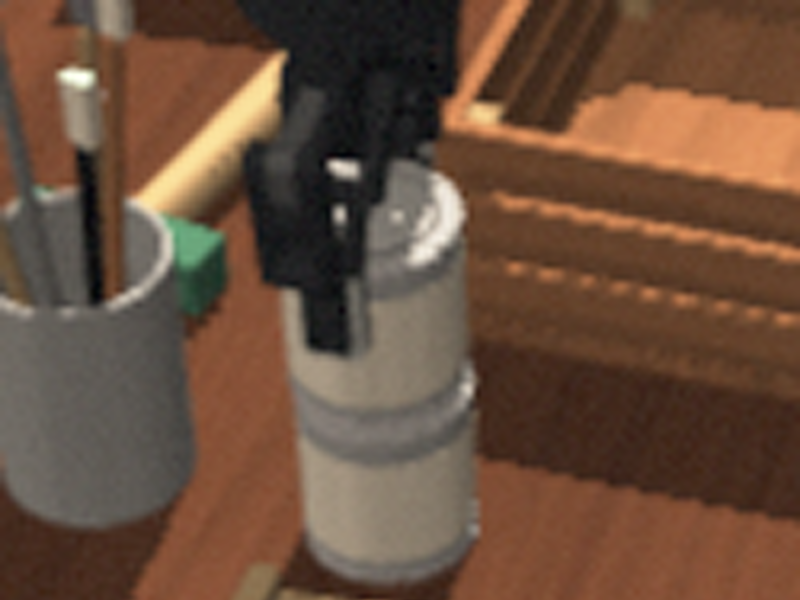

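The side crop shows the held tin almost on the base, with its edges about 1 px (2 mm) too far towards +x.

>>> apply_moves(rows=[{"tx": -1.5,"ty": 0,"tz": 0,"twist": 0},{"tx": -1.5,"ty": 0,"tz": -1,"twist": 0},{"tx": -1.5,"ty": 0,"tz": -2,"twist": 0},{"tx": -1.5,"ty": 0,"tz": -3,"twist": 0},{"tx": -1.5,"ty": 0,"tz": -4,"twist": 0},{"tx": -1.5,"ty": 0,"tz": -4,"twist": 0}])

```text
time_s: 5.55
tcp_pos: [670.7, 2.5, 117.7]
tool_rot: [0.002, 1.0, 0.0, 0.0]
ft_force: [-2.4, 0.1, 6.6]
grip_width: 0.721
grip_force: 46.1
```

>>> apply_moves(rows=[{"tx": 0,"ty": 0,"tz": 0,"twist": 0},{"tx": 0,"ty": 0,"tz": 0,"twist": 0},{"tx": 0,"ty": 0,"tz": 0,"twist": 0},{"tx": 0,"ty": 0,"tz": 0,"twist": 0},{"tx": 0,"ty": 0,"tz": 5,"twist": 0},{"tx": 0,"ty": 0,"tz": 20,"twist": 0},{"tx": 0,"ty": 0,"tz": 55,"twist": 0},{"tx": 0,"ty": 0,"tz": 95,"twist": 0}], jaw=85)

```text
time_s: 6.22
tcp_pos: [668.7, 2.4, 210.1]
tool_rot: [0.002, 1.0, -0.0, -0.003]
ft_force: [0.1, 0.3, 0.2]
grip_width: 0.994
grip_force: 0.0
```

>>> apply_moves(rows=[{"tx": -32,"ty": -22,"tz": 0,"twist": -5},{"tx": -64,"ty": -44,"tz": 0,"twist": -10},{"tx": -96,"ty": -66,"tz": 0,"twist": -15},{"tx": -128,"ty": -88,"tz": 0,"twist": -20},{"tx": -160,"ty": -110,"tz": 0,"twist": -24},{"tx": -180,"ty": -123,"tz": 0,"twist": -24},{"tx": -190,"ty": -130,"tz": 0,"twist": -24},{"tx": -190,"ty": -130,"tz": 0,"twist": -24}], jaw=80)

```text
time_s: 6.88
tcp_pos: [478.6, -129.4, 211.8]
tool_rot: [0.211, 0.977, -0.0, -0.0]
ft_force: [0.3, 0.8, 0.1]
grip_width: 0.934
grip_force: 0.0
```

```bash
cat >> h.py <<'E'
def seats(f,z=55):
    hsv=cv2.cvtColor(f['img'],cv2.COLOR_BGR2HSV);m=cv2.inRange(hsv,(14,60,150),(32,200,255))
    k,l,s,c=cv2.connectedComponentsWithStats(m)
    for i in range(1,k):
        if 350<s[i,4]<800:
            cn=max(cv2.findContours((l==i).astype(np.uint8),0,1)[0],key=cv2.contourArea)
            r=cv2.minAreaRect(cn);b=cv2.boxPoints(r);w=np.array([onz(f,*q,z)[:2] for q in b]);e=w[1]-w[0];e2=w[2]-w[1]
            x=w.mean(0)
            if 300<x[0]<720 and abs(x[1])<480: print('seat',x.round(1),'edges',np.round([np.linalg.norm(e),np.linalg.norm(e2)]),'yaw',round((np.degrees(np.arctan2(e[1],e[0]))+45)%90-45,1),round((np.degrees(np.arctan2(e2[1],e2[0]))+45)%90-45,1),'n',s[i,4])
E
python3 - <<'E'
from h import *
st();f=grab('top','t5.png');seats(f)
g=grab('side','s5.png')
cv2.imwrite('pics/c7.png',cv2.resize(g['img'][160:290,200:410],(800,495),interpolation=cv2.INTER_CUBIC))
E
```

```text
t 6.88 tcp [ 478.6 -129.4  211.8] yaw_y 65.6 w 0.934 gf 0.0 ft [0.3 0.8 0.1] j7 1.37
seat [438.4 419.4] edges [61. 80.] yaw -21.0 -23.4 n 623
seat [439.2 -69.3] edges [62. 62.] yaw -19.5 -19.1 n 573
seat [435.6  70.2] edges [60. 62.] yaw -5.0 -5.6 n 497
seat [407.5 175.1] edges [59. 61.] yaw -22.4 -23.2 n 516
seat [336.2 284.4] edges [70. 71.] yaw -4.4 -6.5 n 521
```

View pics/c7.png

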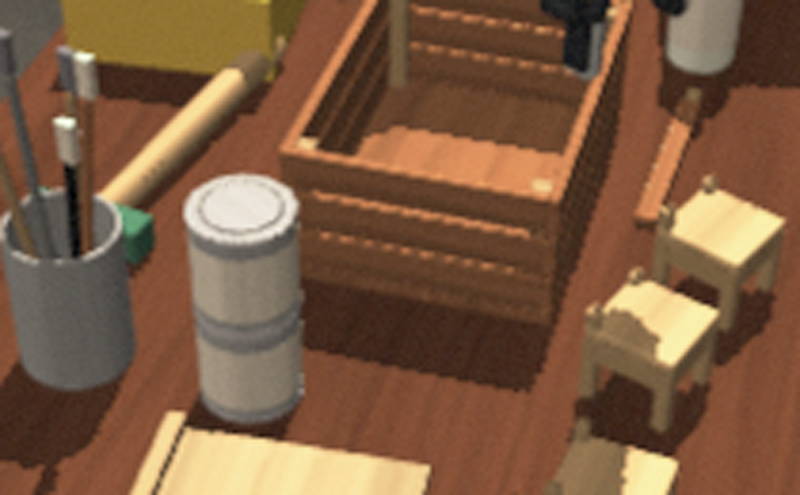

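The tins are stacked squarely. Next I'll pick up broken chair 4.

>>> apply_moves(rows=[{"tx": -30,"ty": -20,"tz": 0,"twist": 0},{"tx": -55,"ty": -37,"tz": -10,"twist": 0},{"tx": -66,"ty": -45,"tz": -30,"twist": 0},{"tx": -67,"ty": -45,"tz": -60,"twist": 0},{"tx": -67,"ty": -45,"tz": -85,"twist": 0},{"tx": -67,"ty": -45,"tz": -100,"twist": 0},{"tx": -67,"ty": -45,"tz": -105,"twist": 0},{"tx": -67,"ty": -45,"tz": -105,"twist": 0}])

```text
time_s: 7.65
tcp_pos: [414.7, -171.3, 105.1]
tool_rot: [0.208, 0.978, 0.001, -0.001]
ft_force: [0.6, 0.7, 0.9]
grip_width: 0.939
grip_force: 0.0
```

>>> apply_moves(rows=[{"tx": 0,"ty": 0,"tz": 0,"twist": 0},{"tx": 0,"ty": 0,"tz": 0,"twist": 0},{"tx": 0,"ty": 0,"tz": -15,"twist": 0},{"tx": 0,"ty": 0,"tz": -32,"twist": 0},{"tx": 0,"ty": 0,"tz": -48,"twist": 0},{"tx": 0,"ty": 0,"tz": -58,"twist": 0},{"tx": 0,"ty": 0,"tz": -64,"twist": 0},{"tx": 0,"ty": 0,"tz": -64,"twist": 0}])

```text
time_s: 8.32
tcp_pos: [413.7, -172.8, 44.0]
tool_rot: [0.209, 0.978, -0.001, -0.0]
ft_force: [-0.1, 0.1, -0.2]
grip_width: 0.938
grip_force: 0.0
```

>>> apply_moves(rows=[{"tx": 0,"ty": 0,"tz": 0,"twist": 0},{"tx": 0,"ty": 0,"tz": 0,"twist": 0},{"tx": 0,"ty": 0,"tz": 0,"twist": 0},{"tx": 0,"ty": 0,"tz": 0,"twist": 0},{"tx": 0,"ty": 0,"tz": 0,"twist": 0},{"tx": 0,"ty": 0,"tz": 0,"twist": 0}], jaw=50, newtons=30)

```text
time_s: 8.82
tcp_pos: [413.2, -172.8, 44.3]
tool_rot: [0.21, 0.978, -0.001, -0.001]
ft_force: [-0.4, 0.4, 6.6]
grip_width: 0.694
grip_force: 32.9
```

>>> apply_moves(rows=[{"tx": 0,"ty": 0,"tz": 35,"twist": 0},{"tx": 0,"ty": 0,"tz": 75,"twist": 0},{"tx": 0,"ty": 0,"tz": 110,"twist": 0},{"tx": 10,"ty": -5,"tz": 138,"twist": 5},{"tx": 45,"ty": -21,"tz": 138,"twist": 10},{"tx": 80,"ty": -37,"tz": 138,"twist": 15},{"tx": 115,"ty": -53,"tz": 138,"twist": 20},{"tx": 150,"ty": -69,"tz": 138,"twist": 24}])

```text
time_s: 9.48
tcp_pos: [563.6, -242.1, 182.1]
tool_rot: [-0.001, 1.0, -0.0, -0.001]
ft_force: [0.6, 0.3, -0.4]
grip_width: 0.697
grip_force: 33.1
```

>>> apply_moves(rows=[{"tx": 35,"ty": -16,"tz": 0,"twist": 0},{"tx": 60,"ty": -28,"tz": 0,"twist": 0},{"tx": 73,"ty": -34,"tz": 0,"twist": 0},{"tx": 73,"ty": -34,"tz": 0,"twist": 0},{"tx": 73,"ty": -34,"tz": 0,"twist": 0},{"tx": 73,"ty": -34,"tz": -20,"twist": 0},{"tx": 73,"ty": -34,"tz": -40,"twist": 0},{"tx": 73,"ty": -34,"tz": -50,"twist": 0}])

```text
time_s: 10.15
tcp_pos: [632.9, -274.4, 129.5]
tool_rot: [0.001, 1.0, 0.0, -0.004]
ft_force: [-0.3, 0.0, -0.8]
grip_width: 0.696
grip_force: 33.1
```

Run:
```python
from h import *
st();g=grab('side','s6.png')
cv2.imwrite('pics/c8.png',cv2.resize(g['img'][120:260,250:430],(771,600),interpolation=cv2.INTER_CUBIC))
```

```text
t 10.15 tcp [ 632.9 -274.4  129.5] yaw_y 89.9 w 0.696 gf 33.1 ft [-0.3  0.  -0.8] j7 1.54
```

View pics/c8.png

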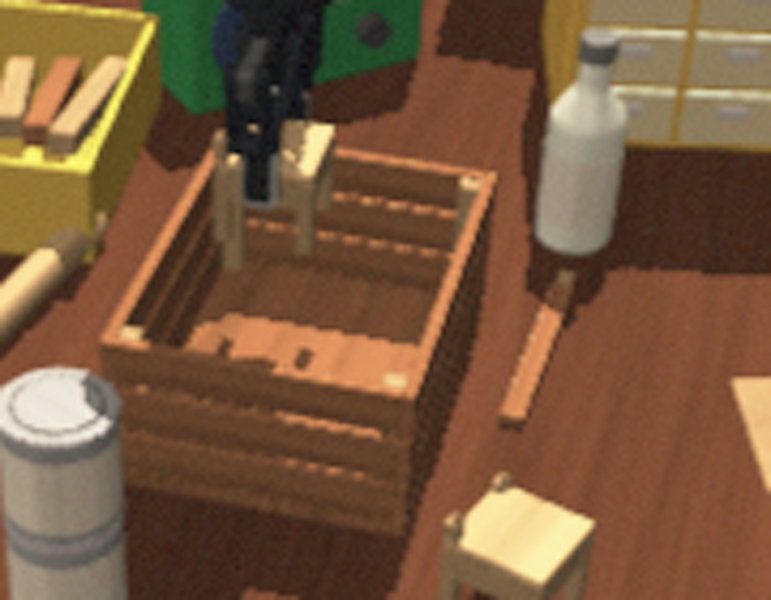

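The chair is held level inside the crate's outline. I'll lower it and release.

>>> apply_moves(rows=[{"tx": 0,"ty": 0,"tz": 0,"twist": 0},{"tx": 0,"ty": 0,"tz": -20,"twist": 0},{"tx": 0,"ty": 0,"tz": -40,"twist": 0},{"tx": 0,"ty": 0,"tz": -56,"twist": 0},{"tx": 0,"ty": 0,"tz": -66,"twist": 0},{"tx": 0,"ty": 0,"tz": -68,"twist": 0},{"tx": 0,"ty": 0,"tz": -68,"twist": 0},{"tx": 0,"ty": 0,"tz": -68,"twist": 0}])

```text
time_s: 10.87
tcp_pos: [636.4, -275.6, 64.8]
tool_rot: [0.002, 1.0, -0.001, -0.001]
ft_force: [-0.1, -0.1, -0.2]
grip_width: 0.693
grip_force: 33.1
```

>>> apply_moves(rows=[{"tx": 0,"ty": 0,"tz": 0,"twist": 0},{"tx": 0,"ty": 0,"tz": 0,"twist": 0},{"tx": 0,"ty": 0,"tz": 0,"twist": 0},{"tx": 0,"ty": 0,"tz": 20,"twist": 0},{"tx": 0,"ty": 0,"tz": 50,"twist": 0},{"tx": 0,"ty": 0,"tz": 85,"twist": 0},{"tx": 0,"ty": 0,"tz": 118,"twist": 0},{"tx": 0,"ty": 0,"tz": 138,"twist": 0}], jaw=70)

```text
time_s: 11.53
tcp_pos: [637.2, -275.6, 205.9]
tool_rot: [0.002, 1.0, -0.001, 0.001]
ft_force: [0.2, -0.2, 0.6]
grip_width: 0.821
grip_force: 0.0
```

Run:
```python
from h import *
st();f=grab('top','t7.png');seats(f)
```

```text
t 11.53 tcp [ 637.2 -275.6  205.9] yaw_y 89.8 w 0.821 gf 0.0 ft [ 0.2 -0.2  0.6] j7 1.58
seat [ 639.9 -277. ] edges [63. 62.] yaw -0.4 1.6 n 523
seat [438.4 419.4] edges [61. 80.] yaw -21.0 -23.4 n 626
seat [439.2 -69.3] edges [62. 62.] yaw -19.5 -19.1 n 601
seat [436.  69.] edges [61. 60.] yaw -5.0 -5.6 n 540
seat [409.9 178. ] edges [61. 59.] yaw -19.1 -20.1 n 534
```

>>> apply_moves(rows=[{"tx": -27,"ty": 28,"tz": 0,"twist": -4},{"tx": -54,"ty": 56,"tz": 0,"twist": -8},{"tx": -81,"ty": 85,"tz": 0,"twist": -12},{"tx": -108,"ty": 113,"tz": 0,"twist": -16},{"tx": -135,"ty": 141,"tz": 0,"twist": -19.5},{"tx": -162,"ty": 169,"tz": 0,"twist": -19.5},{"tx": -185,"ty": 193,"tz": -10,"twist": -19.5},{"tx": -197,"ty": 206,"tz": -30,"twist": -19.5}], jaw=80)

```text
time_s: 12.25
tcp_pos: [436.8, -67.0, 173.2]
tool_rot: [0.17, 0.986, -0.0, -0.0]
ft_force: [-0.3, -0.2, -0.9]
grip_width: 0.938
grip_force: 0.0
```

>>> apply_moves(rows=[{"tx": 0,"ty": 0,"tz": -20,"twist": 0},{"tx": 0,"ty": 0,"tz": -45,"twist": 0},{"tx": 0,"ty": 0,"tz": -65,"twist": 0},{"tx": 0,"ty": 0,"tz": -75,"twist": 0},{"tx": 0,"ty": 0,"tz": -75,"twist": 0},{"tx": 0,"ty": 0,"tz": -75,"twist": 0}])

```text
time_s: 12.75
tcp_pos: [438.5, -69.3, 96.4]
tool_rot: [0.171, 0.985, -0.0, -0.002]
ft_force: [0.8, 0.8, 0.8]
grip_width: 0.937
grip_force: 0.0
```

Run:
```python
from h import *
st()
```

```text
t 12.75 tcp [438.5 -69.3  96.4] yaw_y 70.4 w 0.937 gf 0.0 ft [0.8 0.8 0.8] j7 0.77
```

>>> apply_moves(rows=[{"tx": 0,"ty": 0,"tz": -15,"twist": 0},{"tx": 0,"ty": 0,"tz": -32,"twist": 0},{"tx": 0,"ty": 0,"tz": -46,"twist": 0},{"tx": 0,"ty": 0,"tz": -53,"twist": 0},{"tx": 0,"ty": 0,"tz": -53,"twist": 0},{"tx": 0,"ty": 0,"tz": -53,"twist": 0}])

```text
time_s: 13.25
tcp_pos: [439.1, -69.5, 44.1]
tool_rot: [0.171, 0.985, -0.0, -0.001]
ft_force: [0.3, -0.0, 0.5]
grip_width: 0.935
grip_force: 0.0
```

>>> apply_moves(rows=[{"tx": 0,"ty": 0,"tz": 0,"twist": 0},{"tx": 0,"ty": 0,"tz": 0,"twist": 0},{"tx": 0,"ty": 0,"tz": 0,"twist": 0},{"tx": 0,"ty": 0,"tz": 0,"twist": 0},{"tx": 0,"ty": 0,"tz": 0,"twist": 0},{"tx": 0,"ty": 0,"tz": 0,"twist": 0}], jaw=50)

```text
time_s: 13.75
tcp_pos: [439.3, -69.6, 44.5]
tool_rot: [0.171, 0.985, -0.0, -0.0]
ft_force: [-0.1, 0.6, 6.0]
grip_width: 0.696
grip_force: 31.9
```

>>> apply_moves(rows=[{"tx": 0,"ty": 0,"tz": 35,"twist": 0},{"tx": 0,"ty": 0,"tz": 75,"twist": 0},{"tx": 0,"ty": 0,"tz": 110,"twist": 0},{"tx": 10,"ty": -5,"tz": 138,"twist": 5},{"tx": 45,"ty": -24,"tz": 138,"twist": 10},{"tx": 80,"ty": -43,"tz": 138,"twist": 15},{"tx": 115,"ty": -62,"tz": 138,"twist": 19.5},{"tx": 145,"ty": -78,"tz": 138,"twist": 19.5}])

```text
time_s: 14.42
tcp_pos: [585.3, -150.0, 182.4]
tool_rot: [0.001, 1.0, -0.001, -0.001]
ft_force: [0.8, -0.0, -0.3]
grip_width: 0.7
grip_force: 33.5
```

>>> apply_moves(rows=[{"tx": 30,"ty": -16,"tz": 0,"twist": 0},{"tx": 47,"ty": -25,"tz": 0,"twist": 0},{"tx": 53,"ty": -28,"tz": 0,"twist": 0},{"tx": 53,"ty": -28,"tz": 0,"twist": 0},{"tx": 53,"ty": -28,"tz": 0,"twist": 0},{"tx": 53,"ty": -28,"tz": -20,"twist": 0},{"tx": 53,"ty": -28,"tz": -40,"twist": 0},{"tx": 53,"ty": -28,"tz": -50,"twist": 0}])

```text
time_s: 15.08
tcp_pos: [633.9, -174.5, 129.9]
tool_rot: [0.001, 1.0, -0.0, -0.003]
ft_force: [-0.1, -0.4, -0.8]
grip_width: 0.694
grip_force: 33.5
```

>>> apply_moves(rows=[{"tx": 0,"ty": 0,"tz": 0,"twist": 0},{"tx": 0,"ty": 0,"tz": -20,"twist": 0},{"tx": 0,"ty": 0,"tz": -40,"twist": 0},{"tx": 0,"ty": 0,"tz": -56,"twist": 0},{"tx": 0,"ty": 0,"tz": -66,"twist": 0},{"tx": 0,"ty": 0,"tz": -68,"twist": 0},{"tx": 0,"ty": 0,"tz": -68,"twist": 0},{"tx": 0,"ty": 0,"tz": -68,"twist": 0}])

```text
time_s: 15.75
tcp_pos: [636.6, -176.2, 64.2]
tool_rot: [0.002, 1.0, -0.001, -0.001]
ft_force: [-0.5, -1.5, -1.1]
grip_width: 0.689
grip_force: 35.8
```

>>> apply_moves(rows=[{"tx": 0,"ty": 0,"tz": 0,"twist": 0},{"tx": 0,"ty": 0,"tz": 0,"twist": 0},{"tx": 0,"ty": 0,"tz": 0,"twist": 0},{"tx": 0,"ty": 0,"tz": 20,"twist": 0},{"tx": 0,"ty": 0,"tz": 50,"twist": 0},{"tx": 0,"ty": 0,"tz": 85,"twist": 0},{"tx": 0,"ty": 0,"tz": 118,"twist": 0},{"tx": 0,"ty": 0,"tz": 138,"twist": 0}], jaw=70)

```text
time_s: 16.42
tcp_pos: [638.1, -173.5, 205.4]
tool_rot: [0.001, 1.0, 0.0, 0.001]
ft_force: [1.2, 0.3, -0.1]
grip_width: 0.821
grip_force: 0.0
```

Run:
```python
from h import *
st();f=grab('top','t8.png');seats(f)
```

```text
t 16.42 tcp [ 638.1 -173.5  205.4] yaw_y 89.9 w 0.821 gf 0.0 ft [ 1.2  0.3 -0.1] j7 1.38
seat [ 637.  -177.3] edges [60. 58.] yaw 1.6 -0.1 n 529
seat [ 636.9 -275.5] edges [57. 61.] yaw 5.1 2.5 n 422
seat [438.5 419.3] edges [61. 80.] yaw -21.0 -23.4 n 614
seat [436.5  69.7] edges [61. 62.] yaw -6.0 -6.6 n 607
```

>>> apply_moves(rows=[{"tx": -24,"ty": 30,"tz": 0,"twist": -2},{"tx": -50,"ty": 61,"tz": 0,"twist": -4},{"tx": -76,"ty": 93,"tz": 0,"twist": -6},{"tx": -102,"ty": 125,"tz": 0,"twist": -6},{"tx": -128,"ty": 156,"tz": 0,"twist": -6},{"tx": -154,"ty": 188,"tz": 0,"twist": -6},{"tx": -180,"ty": 220,"tz": 0,"twist": -6},{"tx": -197,"ty": 240,"tz": 0,"twist": -6}], jaw=76)

```text
time_s: 17.13
tcp_pos: [436.0, 68.5, 201.7]
tool_rot: [0.052, 0.999, 0.0, -0.002]
ft_force: [-0.9, 0.1, 0.5]
grip_width: 0.888
grip_force: 0.0
```

>>> apply_moves(rows=[{"tx": -4,"ty": 5.5,"tz": -20,"twist": 0},{"tx": -4,"ty": 5.5,"tz": -50,"twist": 0},{"tx": -4,"ty": 5.5,"tz": -80,"twist": 0},{"tx": -4,"ty": 5.5,"tz": -100,"twist": 0},{"tx": -4,"ty": 5.5,"tz": -105,"twist": 0},{"tx": -4,"ty": 5.5,"tz": -105,"twist": 0}])

```text
time_s: 17.63
tcp_pos: [434.3, 70.8, 95.5]
tool_rot: [0.053, 0.999, -0.0, -0.003]
ft_force: [0.0, 0.4, -0.2]
grip_width: 0.889
grip_force: 0.0
```

Run:
```python
from h import *
st();f=grab('top','t9.png');seats(f)
```

```text
t 17.63 tcp [434.3  70.8  95.5] yaw_y 83.9 w 0.889 gf 0.0 ft [ 0.   0.4 -0.2] j7 0.56
seat [ 639.7 -177.3] edges [60. 63.] yaw 1.6 -0.1 n 550
seat [ 639.9 -277. ] edges [62. 63.] yaw 1.6 -0.9 n 547
seat [438.5 419.3] edges [61. 80.] yaw -21.0 -23.4 n 607
seat [338.7 284.4] edges [64. 71.] yaw -5.3 -7.4 n 616
```

>>> apply_moves(rows=[{"tx": 0,"ty": 0,"tz": -15,"twist": 0},{"tx": 0,"ty": 0,"tz": -32,"twist": 0},{"tx": 0,"ty": 0,"tz": -46,"twist": 0},{"tx": 0,"ty": 0,"tz": -53,"twist": 0},{"tx": 0,"ty": 0,"tz": -53,"twist": 0},{"tx": 0,"ty": 0,"tz": -53,"twist": 0}])

```text
time_s: 18.18
tcp_pos: [436.0, 70.3, 44.2]
tool_rot: [0.054, 0.999, -0.0, -0.001]
ft_force: [0.2, 0.3, 0.1]
grip_width: 0.888
grip_force: 0.0
```

>>> apply_moves(rows=[{"tx": 0,"ty": 0,"tz": 0,"twist": 0},{"tx": 0,"ty": 0,"tz": 0,"twist": 0},{"tx": 0,"ty": 0,"tz": 0,"twist": 0},{"tx": 0,"ty": 0,"tz": 0,"twist": 0},{"tx": 0,"ty": 0,"tz": 0,"twist": 0},{"tx": 0,"ty": 0,"tz": 0,"twist": 0}], jaw=50)

```text
time_s: 18.68
tcp_pos: [436.2, 70.2, 44.5]
tool_rot: [0.054, 0.999, -0.0, -0.001]
ft_force: [-1.0, -0.4, 6.4]
grip_width: 0.697
grip_force: 32.0
```

>>> apply_moves(rows=[{"tx": 0,"ty": 0,"tz": 35,"twist": 0},{"tx": 0,"ty": 0,"tz": 75,"twist": 0},{"tx": 0,"ty": 0,"tz": 110,"twist": 0},{"tx": 3,"ty": -10,"tz": 138,"twist": 3},{"tx": 16,"ty": -46,"tz": 138,"twist": 6},{"tx": 29,"ty": -83,"tz": 138,"twist": 6},{"tx": 42,"ty": -121,"tz": 138,"twist": 6},{"tx": 55,"ty": -158,"tz": 138,"twist": 6}])

```text
time_s: 19.35
tcp_pos: [490.7, -90.4, 182.4]
tool_rot: [0.002, 1.0, -0.001, -0.001]
ft_force: [0.6, 0.9, -0.8]
grip_width: 0.698
grip_force: 33.6
```

>>> apply_moves(rows=[{"tx": 13,"ty": -37,"tz": 0,"twist": 0},{"tx": 26,"ty": -74,"tz": 0,"twist": 0},{"tx": 39,"ty": -111,"tz": 0,"twist": 0},{"tx": 52,"ty": -148,"tz": 0,"twist": 0},{"tx": 62,"ty": -176,"tz": 0,"twist": 0},{"tx": 66,"ty": -188,"tz": 0,"twist": 0},{"tx": 66,"ty": -188,"tz": 0,"twist": 0},{"tx": 66,"ty": -188,"tz": 0,"twist": 0}])

```text
time_s: 20.02
tcp_pos: [555.9, -276.1, 181.4]
tool_rot: [0.002, 1.0, -0.0, -0.002]
ft_force: [0.6, 0.6, -0.3]
grip_width: 0.696
grip_force: 33.5
```

Run:
```python
from h import *
st();f=grab('top','t10.png');seats(f)
```

```text
t 20.02 tcp [ 555.9 -276.1  181.4] yaw_y 89.7 w 0.696 gf 33.5 ft [ 0.6  0.6 -0.3] j7 1.49
seat [ 639.7 -177.3] edges [60. 63.] yaw 1.6 -0.1 n 551
seat [ 634.7 -276.9] edges [62. 74.] yaw 1.6 -0.9 n 551
seat [438.4 419.4] edges [61. 80.] yaw -21.0 -23.4 n 626
seat [408.7 175.9] edges [61. 63.] yaw -20.6 -21.4 n 612
seat [339.7 285.6] edges [66. 74.] yaw -5.8 -7.8 n 660
```

>>> apply_moves(rows=[{"tx": 0,"ty": 0,"tz": -30,"twist": 0},{"tx": 0,"ty": 0,"tz": -60,"twist": 0},{"tx": 0,"ty": 0,"tz": -85,"twist": 0},{"tx": 0,"ty": 0,"tz": -105,"twist": 0},{"tx": 0,"ty": 0,"tz": -116,"twist": 0},{"tx": 0,"ty": 0,"tz": -118,"twist": 0},{"tx": 0,"ty": 0,"tz": -118,"twist": 0},{"tx": 0,"ty": 0,"tz": -118,"twist": 0}])

```text
time_s: 20.73
tcp_pos: [557.5, -275.5, 64.8]
tool_rot: [0.001, 1.0, -0.001, -0.0]
ft_force: [0.4, 0.6, -0.2]
grip_width: 0.696
grip_force: 33.5
```

>>> apply_moves(rows=[{"tx": 0,"ty": 0,"tz": 0,"twist": 0},{"tx": 0,"ty": 0,"tz": 0,"twist": 0},{"tx": 0,"ty": 0,"tz": 0,"twist": 0},{"tx": 0,"ty": 0,"tz": 20,"twist": 0},{"tx": 0,"ty": 0,"tz": 50,"twist": 0},{"tx": 0,"ty": 0,"tz": 85,"twist": 0},{"tx": 0,"ty": 0,"tz": 118,"twist": 0},{"tx": 0,"ty": 0,"tz": 138,"twist": 0}], jaw=70)

```text
time_s: 21.4
tcp_pos: [558.0, -276.2, 205.6]
tool_rot: [0.002, 1.0, -0.001, 0.001]
ft_force: [-0.2, -0.4, 0.3]
grip_width: 0.819
grip_force: 0.0
```

>>> apply_moves(rows=[{"tx": -10,"ty": 35,"tz": 0,"twist": -5},{"tx": -20,"ty": 72,"tz": 0,"twist": -10},{"tx": -33,"ty": 110,"tz": 0,"twist": -15},{"tx": -45,"ty": 148,"tz": 0,"twist": -20},{"tx": -58,"ty": 186,"tz": 0,"twist": -21},{"tx": -70,"ty": 224,"tz": 0,"twist": -21},{"tx": -82,"ty": 262,"tz": 0,"twist": -21},{"tx": -94,"ty": 300,"tz": 0,"twist": -21}], jaw=80)

```text
time_s: 22.07
tcp_pos: [461.8, 25.5, 202.1]
tool_rot: [0.184, 0.983, -0.0, -0.001]
ft_force: [1.6, 0.4, 0.1]
grip_width: 0.938
grip_force: 0.0
```

Run:
```python
from h import *
st();f=grab('top','t11.png');seats(f)
```

```text
t 22.07 tcp [461.8  25.5 202.1] yaw_y 68.8 w 0.938 gf 0.0 ft [1.6 0.4 0.1] j7 0.63
seat [ 639.7 -177.3] edges [60. 63.] yaw 1.6 -0.1 n 550
seat [ 639.9 -277. ] edges [62. 63.] yaw 1.6 -0.9 n 547
seat [ 560.4 -278.7] edges [62. 65.] yaw 1.6 -0.9 n 560
seat [439.7 421.8] edges [61. 74.] yaw -20.4 -22.8 n 514
seat [408.  176.7] edges [60. 62.] yaw -19.7 -20.6 n 556
seat [339.8 284.3] edges [67. 71.] yaw -5.3 -7.4 n 637
```

>>> apply_moves(rows=[{"tx": -13,"ty": 36,"tz": 0,"twist": 0},{"tx": -26,"ty": 72,"tz": 0,"twist": 0},{"tx": -39,"ty": 108,"tz": 0,"twist": 0},{"tx": -50,"ty": 138,"tz": 0,"twist": 0},{"tx": -55,"ty": 152,"tz": -20,"twist": 0},{"tx": -55,"ty": 152,"tz": -55,"twist": 0},{"tx": -55,"ty": 152,"tz": -85,"twist": 0},{"tx": -55,"ty": 152,"tz": -105,"twist": 0}])

```text
time_s: 22.78
tcp_pos: [406.9, 176.0, 94.9]
tool_rot: [0.183, 0.983, -0.001, -0.002]
ft_force: [0.4, -0.4, 0.1]
grip_width: 0.938
grip_force: 0.0
```

>>> apply_moves(rows=[{"tx": 0,"ty": 0,"tz": 0,"twist": 0},{"tx": 0,"ty": 0,"tz": 0,"twist": 0},{"tx": 0,"ty": 0,"tz": 0,"twist": 0},{"tx": 0,"ty": 0,"tz": -20,"twist": 0},{"tx": 0,"ty": 0,"tz": -40,"twist": 0},{"tx": 0,"ty": 0,"tz": -53,"twist": 0},{"tx": 0,"ty": 0,"tz": -53,"twist": 0},{"tx": 0,"ty": 0,"tz": -53,"twist": 0}])

```text
time_s: 23.45
tcp_pos: [408.2, 176.2, 44.4]
tool_rot: [0.184, 0.983, 0.0, -0.001]
ft_force: [0.2, -0.1, -0.0]
grip_width: 0.937
grip_force: 0.0
```

>>> apply_moves(rows=[{"tx": 0,"ty": 0,"tz": 0,"twist": 0},{"tx": 0,"ty": 0,"tz": 0,"twist": 0},{"tx": 0,"ty": 0,"tz": 0,"twist": 0},{"tx": 0,"ty": 0,"tz": 0,"twist": 0},{"tx": 0,"ty": 0,"tz": 0,"twist": 0},{"tx": 0,"ty": 0,"tz": 0,"twist": 0}], jaw=50)

```text
time_s: 23.95
tcp_pos: [408.5, 176.4, 44.9]
tool_rot: [0.184, 0.983, 0.001, -0.0]
ft_force: [0.2, 0.6, 5.7]
grip_width: 0.694
grip_force: 31.4
```

>>> apply_moves(rows=[{"tx": 0,"ty": 0,"tz": 35,"twist": 0},{"tx": 0,"ty": 0,"tz": 75,"twist": 0},{"tx": 0,"ty": 0,"tz": 110,"twist": 0},{"tx": 4,"ty": -10,"tz": 138,"twist": 5},{"tx": 19,"ty": -46,"tz": 138,"twist": 10},{"tx": 34,"ty": -82,"tz": 138,"twist": 15},{"tx": 50,"ty": -119,"tz": 138,"twist": 21},{"tx": 65,"ty": -155,"tz": 138,"twist": 21}])

```text
time_s: 24.62
tcp_pos: [473.2, 18.7, 182.8]
tool_rot: [-0.001, 1.0, -0.001, -0.0]
ft_force: [1.0, 0.1, -0.3]
grip_width: 0.696
grip_force: 33.8
```

>>> apply_moves(rows=[{"tx": 15,"ty": -36,"tz": 0,"twist": 0},{"tx": 30,"ty": -72,"tz": 0,"twist": 0},{"tx": 45,"ty": -107,"tz": 0,"twist": 0},{"tx": 60,"ty": -143,"tz": 0,"twist": 0},{"tx": 74,"ty": -176,"tz": 0,"twist": 0},{"tx": 83,"ty": -197,"tz": 0,"twist": 0},{"tx": 83,"ty": -197,"tz": 0,"twist": 0},{"tx": 83,"ty": -197,"tz": 0,"twist": 0}])

```text
time_s: 25.28
tcp_pos: [555.3, -177.8, 181.9]
tool_rot: [0.003, 1.0, -0.001, -0.001]
ft_force: [0.3, 0.3, -1.1]
grip_width: 0.691
grip_force: 33.8
```

>>> apply_moves(rows=[{"tx": 0,"ty": 0,"tz": 0,"twist": 0},{"tx": 0,"ty": 0,"tz": -30,"twist": 0},{"tx": 0,"ty": 0,"tz": -60,"twist": 0},{"tx": 0,"ty": 0,"tz": -90,"twist": 0},{"tx": 0,"ty": 0,"tz": -110,"twist": 0},{"tx": 0,"ty": 0,"tz": -118,"twist": 0},{"tx": 0,"ty": 0,"tz": -118,"twist": 0},{"tx": 0,"ty": 0,"tz": -118,"twist": 0}])

```text
time_s: 25.95
tcp_pos: [555.0, -176.3, 63.8]
tool_rot: [0.001, 1.0, -0.001, -0.002]
ft_force: [-1.7, -4.0, -0.7]
grip_width: 0.696
grip_force: 40.2
```

>>> apply_moves(rows=[{"tx": 0,"ty": 0,"tz": 0,"twist": 0},{"tx": 0,"ty": 0,"tz": 0,"twist": 0},{"tx": 0,"ty": 0,"tz": 0,"twist": 0},{"tx": 0,"ty": 0,"tz": 20,"twist": 0},{"tx": 0,"ty": 0,"tz": 50,"twist": 0},{"tx": 0,"ty": 0,"tz": 85,"twist": 0},{"tx": 0,"ty": 0,"tz": 118,"twist": 0},{"tx": 0,"ty": 0,"tz": 138,"twist": 0}], jaw=70)

```text
time_s: 26.62
tcp_pos: [557.1, -173.6, 205.4]
tool_rot: [0.0, 1.0, -0.0, 0.001]
ft_force: [1.0, -0.1, -0.8]
grip_width: 0.821
grip_force: 0.0
```

Run:
```python
from h import *
st();f=grab('top','t12.png');seats(f)
g=grab('side','s12.png')
cv2.imwrite('pics/c9.png',np.hstack([cv2.resize(f['img'][270:350,125:225],(400,320),interpolation=cv2.INTER_CUBIC),cv2.resize(g['img'][350:480,270:430],(394,320),interpolation=cv2.INTER_CUBIC)]))
```

```text
t 26.62 tcp [ 557.1 -173.6  205.4] yaw_y 90.0 w 0.821 gf 0.0 ft [ 1.  -0.1 -0.8] j7 1.3
seat [ 639.7 -176. ] edges [57. 63.] yaw 1.6 -0.1 n 400
seat [ 548.6 -180. ] edges [59. 46.] yaw 1.6 -0.1 n 413
seat [438.5 419.3] edges [61. 80.] yaw -21.0 -23.4 n 613
```

View pics/c9.png

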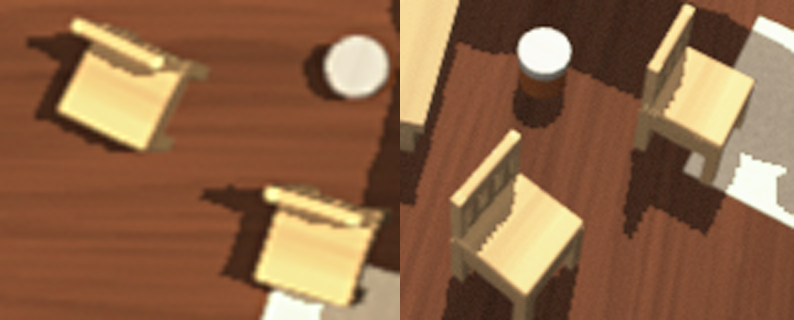

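Left crop: chair A's back top runs (75,23)–(160,63) with its front seat edge at (58,107)–(147,150). Chair B's back is (266,192)–(362,221) with its front at (255,277)–(350,305). The side crop gives back tops A (455,199)–(517,135) and B (650,77)–(690,12).

Run:
```python
from h import *
f=grab('top');g=grab('side')
T=lambda p:(125+p[0]/4-.4,270+p[1]/4-.4); S=lambda p:(270+(p[0]-400)/2.4625-.3,350+p[1]/2.4625-.3)
for n,b0,b1,f0,f1,s0,s1 in [('A',(75,23),(160,63),(58,107),(147,150),(455,199),(517,135)),('B',(266,192),(362,221),(255,277),(350,305),(650,77),(690,12))]:
    P=[onz(f,*T(p),100)[:2] for p in(b0,b1)];Q=[onz(f,*T(p),55)[:2] for p in(f0,f1)]
    for w in(P,Q):
        d=w[0]-w[1];yaw=np.arctan2(-d[0],d[1]);print(n,'len',np.linalg.norm(d).round(1),'mid',((w[0]+w[1])/2).round(1),'yaw',np.degrees(yaw).round(1))
    x=np.array([np.cos(yaw),np.sin(yaw)]);print(' origin via back',(sum(P)/2-26*x).round(1),'via front',(sum(Q)/2+30*x).round(1))
    for a,b in((b0,s0),(b1,s1)):print('  tri',[np.round(k,1) for k in tri(f,T(a),g,S(b))])
```

```text
A len 57.7 mid [460.1 403.1] yaw -23.2
A len 62.7 mid [409.4 423.2] yaw -23.6
 origin via back [436.3 413.5] via front [436.9 411.1]
  tri [array([471.1, 429.5, 100.2]), np.float64(0.8)]
  tri [array([447.6, 377.3,  97.2]), np.float64(2.6)]
B len 60.3 mid [365.8 278.5] yaw -15.0
B len 61.4 mid [313.4 292.5] yaw -14.5
 origin via back [340.7 285.1] via front [342.4 284.9]
  tri [array([373.4, 309.6,  92.2]), np.float64(0.2)]
  tri [array([356.7, 251. ,  92.1]), np.float64(2.1)]
```

>>> apply_moves(rows=[{"tx": -6,"ty": 36,"tz": 0,"twist": -7},{"tx": -12,"ty": 72,"tz": 0,"twist": -14},{"tx": -18,"ty": 108,"tz": 0,"twist": -21},{"tx": -24,"ty": 144,"tz": 0,"twist": -28},{"tx": -30,"ty": 180,"tz": 0,"twist": -35},{"tx": -36,"ty": 216,"tz": 0,"twist": -42},{"tx": -42,"ty": 252,"tz": 0,"twist": -49},{"tx": -48,"ty": 288,"tz": 0,"twist": -56}], jaw=40)

```text
time_s: 27.48
tcp_pos: [505.6, 113.8, 200.0]
tool_rot: [0.473, 0.881, -0.001, -0.003]
ft_force: [-0.0, -0.1, -0.1]
grip_width: 0.47
grip_force: 0.0
```

>>> apply_moves(rows=[{"tx": -6,"ty": 36,"tz": 0,"twist": -7},{"tx": -12,"ty": 72,"tz": 0,"twist": -14},{"tx": -18,"ty": 108,"tz": 0,"twist": -21},{"tx": -24,"ty": 144,"tz": 0,"twist": -28},{"tx": -30,"ty": 180,"tz": 0,"twist": -35},{"tx": -36,"ty": 216,"tz": 0,"twist": -42},{"tx": -42,"ty": 252,"tz": 0,"twist": -49},{"tx": -48,"ty": 280,"tz": 0,"twist": -56}])

```text
time_s: 28.15
tcp_pos: [457.0, 395.2, 199.7]
tool_rot: [0.831, 0.557, -0.0, -0.002]
ft_force: [0.5, -0.3, 0.6]
grip_width: 0.47
grip_force: 0.0
```

>>> apply_moves(rows=[{"tx": 0,"ty": 10,"tz": -10,"twist": -1.5},{"tx": 0,"ty": 10,"tz": -30,"twist": -1.5},{"tx": 0,"ty": 10,"tz": -45,"twist": -1.5},{"tx": 0,"ty": 10,"tz": -50,"twist": -1.5},{"tx": 0,"ty": 10,"tz": -50,"twist": -1.5},{"tx": 0,"ty": 10,"tz": -50,"twist": -1.5},{"tx": 0,"ty": 10,"tz": -50,"twist": -1.5},{"tx": 0,"ty": 10,"tz": -50,"twist": -1.5}])

```text
time_s: 28.82
tcp_pos: [460.0, 402.2, 152.3]
tool_rot: [0.837, 0.547, 0.002, -0.002]
ft_force: [0.3, -0.3, 0.1]
grip_width: 0.468
grip_force: 0.0
```

Run:
```python
from h import *
st();f=grab('top','t13.png');seats(f);g=grab('side','s13.png')
```

```text
t 28.82 tcp [460.  402.2 152.3] yaw_y 156.3 w 0.468 gf 0.0 ft [ 0.3 -0.3  0.1] j7 -1.31
seat [ 639.7 -177.3] edges [60. 63.] yaw 1.6 -0.1 n 550
seat [ 639.9 -277. ] edges [62. 63.] yaw 1.6 -0.9 n 545
seat [ 560.4 -278.7] edges [62. 65.] yaw 1.6 -0.9 n 560
seat [ 556.4 -182.6] edges [64. 62.] yaw 1.6 -0.2 n 575
seat [436.4 414.6] edges [61. 70.] yaw -21.1 -23.4 n 573
seat [339.5 285.7] edges [66. 74.] yaw -5.8 -7.8 n 650
```

>>> apply_moves(rows=[{"tx": 0,"ty": 0,"tz": -15,"twist": 0},{"tx": 0,"ty": 0,"tz": -30,"twist": 0},{"tx": 0,"ty": 0,"tz": -45,"twist": 0},{"tx": 0,"ty": 0,"tz": -58,"twist": 0},{"tx": 0,"ty": 0,"tz": -65,"twist": 0},{"tx": 0,"ty": 0,"tz": -66,"twist": 0},{"tx": 0,"ty": 0,"tz": -66,"twist": 0},{"tx": 0,"ty": 0,"tz": -66,"twist": 0}])

```text
time_s: 29.58
tcp_pos: [460.0, 402.4, 86.2]
tool_rot: [0.837, 0.547, 0.002, -0.002]
ft_force: [0.3, -0.3, 0.2]
grip_width: 0.466
grip_force: 0.0
```

>>> apply_moves(rows=[{"tx": 0,"ty": 0,"tz": 0,"twist": 0},{"tx": 0,"ty": 0,"tz": 0,"twist": 0},{"tx": 0,"ty": 0,"tz": 0,"twist": 0},{"tx": 0,"ty": 0,"tz": 0,"twist": 0},{"tx": 0,"ty": 0,"tz": 0,"twist": 0},{"tx": 0,"ty": 0,"tz": 0,"twist": 0},{"tx": 0,"ty": 0,"tz": 0,"twist": 0}], jaw=2)

```text
time_s: 30.17
tcp_pos: [459.8, 402.3, 86.1]
tool_rot: [0.837, 0.547, 0.001, -0.001]
ft_force: [-1.4, -1.2, 5.7]
grip_width: 0.088
grip_force: 34.0
```

>>> apply_moves(rows=[{"tx": 0,"ty": 0,"tz": 25,"twist": 0},{"tx": 0,"ty": 0,"tz": 55,"twist": 0},{"tx": 0,"ty": 0,"tz": 80,"twist": 0},{"tx": 10,"ty": -9,"tz": 90,"twist": 4},{"tx": 35,"ty": -30,"tz": 90,"twist": 8},{"tx": 60,"ty": -52,"tz": 90,"twist": 13},{"tx": 85,"ty": -73,"tz": 90,"twist": 18},{"tx": 110,"ty": -95,"tz": 90,"twist": 23}])

```text
time_s: 30.83
tcp_pos: [570.3, 305.9, 175.3]
tool_rot: [0.71, 0.705, 0.0, -0.001]
ft_force: [1.5, -0.2, -0.1]
grip_width: 0.085
grip_force: 33.1
```

>>> apply_moves(rows=[{"tx": 25,"ty": -21,"tz": 0,"twist": 4},{"tx": 43,"ty": -36,"tz": 0,"twist": 4},{"tx": 53,"ty": -45.5,"tz": 0,"twist": 4},{"tx": 53,"ty": -45.5,"tz": 0,"twist": 4},{"tx": 53,"ty": -45.5,"tz": 0,"twist": 4},{"tx": 53,"ty": -45.5,"tz": 0,"twist": 4},{"tx": 53,"ty": -45.5,"tz": 0,"twist": 4},{"tx": 53,"ty": -45.5,"tz": 0,"twist": 4}])

```text
time_s: 31.5
tcp_pos: [621.1, 263.6, 175.6]
tool_rot: [0.685, 0.728, 0.001, -0.002]
ft_force: [-0.4, 1.1, -0.1]
grip_width: 0.09
grip_force: 33.1
```

Run:
```python
from h import *
st();f=grab('top','t14.png');g=grab('side','s14.png')
cv2.imwrite('pics/c10.png',np.hstack([cv2.resize(f['img'][180:280,165:305],(400,286),interpolation=cv2.INTER_CUBIC),cv2.resize(g['img'][230:420,180:340],(400,475),interpolation=cv2.INTER_CUBIC)[:286]]) if 0 else cv2.resize(g['img'][220:420,170:350],(540,600),interpolation=cv2.INTER_CUBIC))
```

```text
t 31.5 tcp [621.1 263.6 175.6] yaw_y 3.5 w 0.09 gf 33.1 ft [-0.4  1.1 -0.1] j7 -0.6
```

View pics/c10.png

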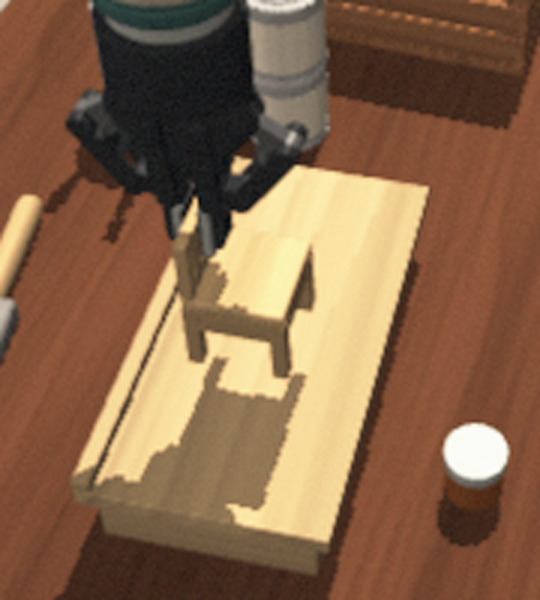

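The chair hangs level, aligned with the shelf, with its back towards the lip. I'll lower it.

>>> apply_moves(rows=[{"tx": 0,"ty": 0,"tz": -10,"twist": 0},{"tx": 0,"ty": 0,"tz": -20,"twist": 0},{"tx": 0,"ty": 0,"tz": -29,"twist": 0},{"tx": 0,"ty": 0,"tz": -35,"twist": 0},{"tx": 0,"ty": 0,"tz": -37,"twist": 0},{"tx": 0,"ty": 0,"tz": -38,"twist": 0},{"tx": 0,"ty": 0,"tz": -38,"twist": 0},{"tx": 0,"ty": 0,"tz": -38,"twist": 0}])

```text
time_s: 32.27
tcp_pos: [622.8, 261.7, 137.7]
tool_rot: [0.686, 0.727, 0.001, -0.001]
ft_force: [-0.7, 0.9, -0.5]
grip_width: 0.087
grip_force: 33.2
```

>>> apply_moves(rows=[{"tx": 0,"ty": 0,"tz": -0.7,"twist": 0},{"tx": 0,"ty": 0,"tz": -1.5,"twist": 0},{"tx": 0,"ty": 0,"tz": -2,"twist": 0},{"tx": 0,"ty": 0,"tz": -2,"twist": 0}])

```text
time_s: 32.6
tcp_pos: [622.8, 261.6, 136.2]
tool_rot: [0.686, 0.727, 0.001, -0.001]
ft_force: [-0.9, -0.7, 4.3]
grip_width: 0.089
grip_force: 33.9
```

>>> apply_moves(rows=[{"tx": 0,"ty": 0,"tz": 0,"twist": 0},{"tx": 0,"ty": 0,"tz": 0,"twist": 0},{"tx": 0,"ty": 0,"tz": 0,"twist": 0},{"tx": 0,"ty": 0,"tz": 0,"twist": 0},{"tx": 0,"ty": 0,"tz": 10,"twist": 0},{"tx": 0,"ty": 0,"tz": 30,"twist": 0},{"tx": 0,"ty": 0,"tz": 60,"twist": 0},{"tx": 0,"ty": 0,"tz": 75,"twist": 0}], jaw=36)

```text
time_s: 33.27
tcp_pos: [623.6, 262.3, 214.0]
tool_rot: [0.686, 0.727, 0.002, -0.001]
ft_force: [1.0, 0.9, 1.6]
grip_width: 0.421
grip_force: 0.0
```

>>> apply_moves(rows=[{"tx": -36,"ty": 2,"tz": 0,"twist": -5},{"tx": -72,"ty": 4,"tz": 0,"twist": -10},{"tx": -108,"ty": 6,"tz": 0,"twist": -15},{"tx": -144,"ty": 9,"tz": 0,"twist": -18.5},{"tx": -180,"ty": 12,"tz": 0,"twist": -18.5},{"tx": -215,"ty": 14,"tz": 0,"twist": -18.5},{"tx": -245,"ty": 16,"tz": 0,"twist": -18.5},{"tx": -257,"ty": 17,"tz": 0,"twist": -18.5}], jaw=40)

```text
time_s: 33.93
tcp_pos: [361.0, 278.6, 211.1]
tool_rot: [0.793, 0.609, -0.0, -0.002]
ft_force: [-0.7, -0.0, 0.3]
grip_width: 0.472
grip_force: 0.0
```

>>> apply_moves(rows=[{"tx": 0,"ty": 0,"tz": -20,"twist": 0},{"tx": 0,"ty": 0,"tz": -40,"twist": 0},{"tx": 0,"ty": 0,"tz": -50,"twist": 0},{"tx": 0,"ty": 0,"tz": -57,"twist": 0},{"tx": 0,"ty": 0,"tz": -57,"twist": 0},{"tx": 0,"ty": 0,"tz": -57,"twist": 0},{"tx": 0,"ty": 0,"tz": -57,"twist": 0},{"tx": 0,"ty": 0,"tz": -57,"twist": 0}])

```text
time_s: 34.6
tcp_pos: [366.1, 278.8, 154.1]
tool_rot: [0.794, 0.607, 0.002, -0.001]
ft_force: [0.2, 0.5, 0.2]
grip_width: 0.467
grip_force: 0.0
```

Run:
```python
from h import *
st();f=grab('top','t15.png');seats(f);g=grab('side','s15.png')
cv2.imwrite('pics/c11.png',np.hstack([cv2.resize(f['img'][190:340,165:305],(373,400),interpolation=cv2.INTER_CUBIC),cv2.resize(g['img'][250:440,230:430],(421,400),interpolation=cv2.INTER_CUBIC)]))
```

```text
t 34.6 tcp [366.1 278.8 154.1] yaw_y 164.8 w 0.467 gf 0.0 ft [0.2 0.5 0.2] j7 -1.2
seat [ 639.7 -177.3] edges [60. 63.] yaw 1.6 -0.1 n 550
seat [ 639.9 -277. ] edges [62. 63.] yaw 1.6 -0.9 n 549
seat [ 560.4 -278.7] edges [62. 65.] yaw 1.6 -0.9 n 562
seat [ 556.4 -182.6] edges [64. 62.] yaw 1.6 -0.2 n 575
seat [337.2 277.3] edges [66. 57.] yaw -17.3 -18.6 n 446
```

View pics/c11.png

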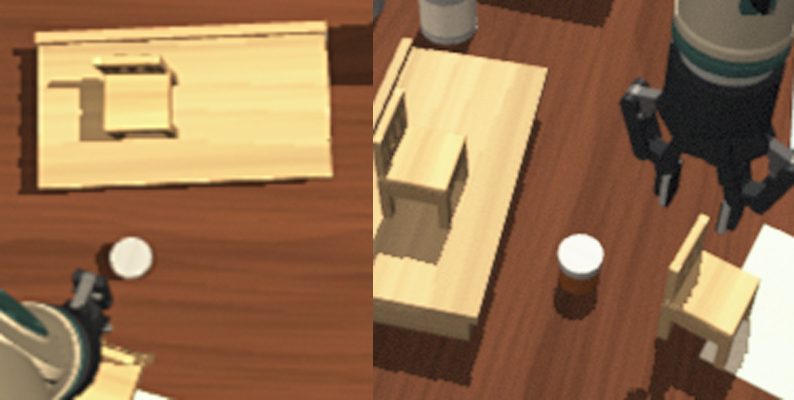

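Chair A stands on the shelf facing front, with its seat front corners at about (104,132) and (171,132) in the left crop. Chair B is undisturbed, with its back below the open fingers.

Run:
```python
from h import *
f=grab('top')
im=f['img'];hsv=cv2.cvtColor(im,cv2.COLOR_BGR2HSV)
print('V row228',hsv[228,196:240,2].tolist());print('V row234',hsv[234,196:240,2].tolist());print('col216',hsv[208:250,216,2].tolist())
k=2.667
for u,v,z in[(104,131,105),(171,131,105),(98,60,150),(164,57,150),(137.5,131,105)]:print(onz(f,165+u/k-.3,190+v/k-.3,z).round(1))
```

```text
V row228 [154, 158, 159, 159, 159, 159, 157, 169, 228, 251, 248, 247, 247, 247, 247, 247, 247, 247, 247, 247, 247, 247, 247, 247, 247, 247, 247, 247, 247, 247, 248, 246, 217, 213, 250, 249, 247, 247, 247, 247, 247, 247, 247, 247]
V row234 [151, 156, 156, 157, 156, 157, 153, 179, 236, 251, 248, 248, 247, 248, 247, 248, 247, 248, 248, 248, 248, 247, 248, 247, 248, 247, 247, 248, 247, 248, 249, 248, 223, 214, 250, 248, 248, 247, 247, 247, 247, 247, 247, 247]
col216 [237, 243, 243, 248, 252, 243, 141, 93, 103, 128, 249, 252, 248, 247, 247, 247, 246, 245, 245, 246, 247, 247, 247, 247, 247, 247, 248, 248, 249, 255, 205, 112, 138, 165, 247, 250, 248, 247, 247, 247, 247, 246]
[564.2 288.4 105. ]
[565.9 227.2 105. ]
[621.  287.2 150. ]
[625.4 228.9 150. ]
[565.1 257.8 105. ]
```

>>> apply_moves(rows=[{"tx": 0,"ty": 0,"tz": -15,"twist": 0},{"tx": 0,"ty": 0,"tz": -32,"twist": 0},{"tx": 0,"ty": 0,"tz": -48,"twist": 0},{"tx": 0,"ty": 0,"tz": -60,"twist": 0},{"tx": 0,"ty": 0,"tz": -67,"twist": 0},{"tx": 0,"ty": 0,"tz": -68,"twist": 0},{"tx": 0,"ty": 0,"tz": -68,"twist": 0},{"tx": 0,"ty": 0,"tz": -68,"twist": 0}])

```text
time_s: 35.42
tcp_pos: [365.8, 278.8, 85.9]
tool_rot: [0.794, 0.608, 0.001, -0.001]
ft_force: [0.6, 0.7, -0.4]
grip_width: 0.469
grip_force: 0.0
```

>>> apply_moves(rows=[{"tx": 0,"ty": 0,"tz": 0,"twist": 0},{"tx": 0,"ty": 0,"tz": 0,"twist": 0},{"tx": 0,"ty": 0,"tz": 0,"twist": 0},{"tx": 0,"ty": 0,"tz": 0,"twist": 0},{"tx": 0,"ty": 0,"tz": 0,"twist": 0},{"tx": 0,"ty": 0,"tz": 0,"twist": 0},{"tx": 0,"ty": 0,"tz": 0,"twist": 0}], jaw=2)

```text
time_s: 36.0
tcp_pos: [365.9, 278.7, 86.0]
tool_rot: [0.794, 0.607, 0.001, -0.001]
ft_force: [-0.5, -0.8, 5.4]
grip_width: 0.084
grip_force: 33.8
```

>>> apply_moves(rows=[{"tx": 0,"ty": 0,"tz": 30,"twist": 0},{"tx": 0,"ty": 0,"tz": 65,"twist": 0},{"tx": 0,"ty": 0,"tz": 100,"twist": 0},{"tx": 0,"ty": 0,"tz": 135,"twist": 0},{"tx": 10,"ty": -10,"tz": 165,"twist": 5},{"tx": 35,"ty": -25,"tz": 175,"twist": 10},{"tx": 65,"ty": -40,"tz": 175,"twist": 15},{"tx": 95,"ty": -55,"tz": 175,"twist": 18.5}])

```text
time_s: 36.67
tcp_pos: [461.7, 223.0, 261.9]
tool_rot: [0.684, 0.729, 0.002, -0.001]
ft_force: [0.2, -0.2, -1.0]
grip_width: 0.088
grip_force: 32.8
```

>>> apply_moves(rows=[{"tx": 32,"ty": -10,"tz": 0,"twist": 0},{"tx": 65,"ty": -20,"tz": 0,"twist": 0},{"tx": 98,"ty": -27,"tz": 0,"twist": 0},{"tx": 130,"ty": -29,"tz": 0,"twist": 0},{"tx": 152,"ty": -29,"tz": 0,"twist": 0},{"tx": 163,"ty": -29,"tz": 0,"twist": 0},{"tx": 166,"ty": -29,"tz": 0,"twist": 0},{"tx": 166,"ty": -29,"tz": 0,"twist": 0}])

```text
time_s: 37.33
tcp_pos: [626.4, 194.2, 259.6]
tool_rot: [0.687, 0.727, 0.0, -0.002]
ft_force: [0.2, 0.1, -1.4]
grip_width: 0.083
grip_force: 32.8
```

>>> apply_moves(rows=[{"tx": 0,"ty": 0,"tz": 0,"twist": 0},{"tx": 0,"ty": 0,"tz": 0,"twist": 0},{"tx": 0,"ty": 0,"tz": 0,"twist": 0},{"tx": 0,"ty": 0,"tz": 0,"twist": 0},{"tx": 0,"ty": 0,"tz": 0,"twist": 0},{"tx": 0,"ty": 0,"tz": 0,"twist": 0},{"tx": 0,"ty": 0,"tz": 0,"twist": 0},{"tx": 0,"ty": 0,"tz": 0,"twist": 0}])

```text
time_s: 38.0
tcp_pos: [626.5, 194.5, 260.4]
tool_rot: [0.686, 0.727, 0.001, -0.002]
ft_force: [0.1, -0.2, -0.1]
grip_width: 0.089
grip_force: 32.8
```

Run:
```python
from h import *
st()
```

```text
t 38.0 tcp [626.5 194.5 260.4] yaw_y 3.3 w 0.089 gf 32.8 ft [ 0.1 -0.2 -0.1] j7 -0.47
```

>>> apply_moves(rows=[{"tx": 0,"ty": 0,"tz": -18,"twist": 0},{"tx": 0,"ty": 0,"tz": -36,"twist": 0},{"tx": 0,"ty": 0,"tz": -54,"twist": 0},{"tx": 0,"ty": 0,"tz": -72,"twist": 0},{"tx": 0,"ty": 0,"tz": -88,"twist": 0},{"tx": 0,"ty": 0,"tz": -102,"twist": 0},{"tx": 0,"ty": 0,"tz": -112,"twist": 0},{"tx": 0,"ty": 0,"tz": -115,"twist": 0}])

```text
time_s: 38.67
tcp_pos: [625.6, 194.0, 143.5]
tool_rot: [0.686, 0.727, -0.001, -0.002]
ft_force: [0.1, -1.1, -0.2]
grip_width: 0.088
grip_force: 32.8
```

>>> apply_moves(rows=[{"tx": 0,"ty": 0,"tz": 0,"twist": 0},{"tx": 0,"ty": 0,"tz": -2,"twist": 0},{"tx": 0,"ty": 0,"tz": -4,"twist": 0},{"tx": 0,"ty": 0,"tz": -6,"twist": 0},{"tx": 0,"ty": 0,"tz": -8,"twist": 0},{"tx": 0,"ty": 0,"tz": -9,"twist": 0},{"tx": 0,"ty": 0,"tz": -10,"twist": 0},{"tx": 0,"ty": 0,"tz": -10,"twist": 0}])

```text
time_s: 39.33
tcp_pos: [626.7, 194.5, 136.1]
tool_rot: [0.686, 0.727, 0.001, -0.001]
ft_force: [-1.4, -0.0, 4.3]
grip_width: 0.086
grip_force: 33.4
```

Now I'll release, retreat upwards and back, and look.

>>> apply_moves(rows=[{"tx": 0,"ty": 0,"tz": 0,"twist": 0},{"tx": 0,"ty": 0,"tz": 0,"twist": 0},{"tx": 0,"ty": 0,"tz": 0,"twist": 0},{"tx": 0,"ty": 0,"tz": 0,"twist": 0},{"tx": 0,"ty": 0,"tz": 10,"twist": 0},{"tx": 0,"ty": 0,"tz": 30,"twist": 0},{"tx": 0,"ty": 0,"tz": 65,"twist": 0},{"tx": 0,"ty": 0,"tz": 100,"twist": 0}], jaw=36)

```text
time_s: 40.0
tcp_pos: [625.7, 194.2, 236.1]
tool_rot: [0.686, 0.727, -0.0, -0.002]
ft_force: [0.3, 0.2, -0.1]
grip_width: 0.42
grip_force: 0.0
```

>>> apply_moves(rows=[{"tx": -30,"ty": -20,"tz": 0,"twist": 0},{"tx": -60,"ty": -40,"tz": 0,"twist": 0},{"tx": -90,"ty": -60,"tz": 0,"twist": 0},{"tx": -115,"ty": -85,"tz": 0,"twist": 0},{"tx": -135,"ty": -115,"tz": 0,"twist": 0},{"tx": -150,"ty": -145,"tz": 0,"twist": 0},{"tx": -160,"ty": -165,"tz": 0,"twist": 0},{"tx": -160,"ty": -165,"tz": 0,"twist": 0}])

```text
time_s: 40.67
tcp_pos: [463.9, 24.3, 235.9]
tool_rot: [0.689, 0.725, -0.002, -0.001]
ft_force: [0.8, -0.7, 0.6]
grip_width: 0.421
grip_force: 0.0
```

Run:
```python
from h import *
st();f=grab('top','t16.png');seats(f);g=grab('side','s16.png')
cv2.imwrite('pics/c12.png',np.hstack([cv2.resize(f['img'][190:280,170:300],(433,300),interpolation=cv2.INTER_CUBIC),cv2.resize(g['img'][230:410,180:360],(300,300),interpolation=cv2.INTER_CUBIC)]))
for r in(228,232):print(cv2.cvtColor(f['img'],cv2.COLOR_BGR2HSV)[r,196:265,2].tolist())
```

```text
t 40.67 tcp [463.9  24.3 235.9] yaw_y 3.0 w 0.421 gf 0.0 ft [ 0.8 -0.7  0.6] j7 -0.27
seat [ 639.7 -177.3] edges [60. 63.] yaw 1.6 -0.1 n 550
seat [ 639.9 -277. ] edges [62. 63.] yaw 1.6 -0.9 n 547
seat [ 556.6 -321.3] edges [66. 92.] yaw -11.8 -9.9 n 522
seat [ 556.4 -182.6] edges [64. 62.] yaw 1.6 -0.2 n 575
[153, 158, 158, 158, 158, 158, 156, 169, 227, 250, 247, 246, 246, 246, 246, 246, 247, 247, 247, 247, 247, 247, 246, 247, 247, 247, 247, 247, 247, 247, 249, 250, 209, 112, 154, 213, 248, 248, 247, 247, 247, 246, 246, 247, 247, 246, 247, 246, 247, 247, 247, 247, 247, 247, 246, 247, 247, 247, 248, 227, 212, 249, 248, 247, 247, 247, 247, 247, 247]
[159, 153, 155, 154, 154, 152, 151, 175, 233, 250, 248, 247, 247, 247, 247, 247, 247, 247, 247, 247, 247, 247, 247, 247, 247, 247, 247, 247, 247, 247, 249, 252, 219, 107, 145, 217, 252, 249, 247, 247, 247, 247, 247, 247, 247, 247, 247, 247, 247, 247, 247, 247, 247, 247, 247, 247, 247, 248, 248, 236, 226, 248, 247, 247, 247, 246, 246, 246, 247]
```

View pics/c12.png

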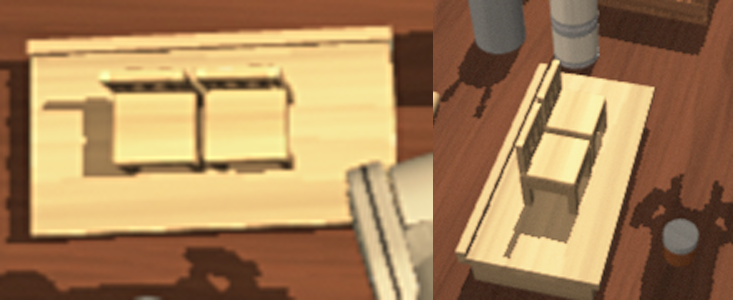

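Both chairs stand in a straight row with a gap of about 3 px (7 mm). One seat reading inside the crate has changed, so I'll check it numerically.

Run:
```python
from h import *
for n in('t13.png','t16.png'):
    im=cv2.imread('pics/'+n);hsv=cv2.cvtColor(im,cv2.COLOR_BGR2HSV);m=cv2.inRange(hsv,(14,60,150),(32,200,255))
    print(n)
    for r in range(196,274,2):print(''.join('#' if v else '.' for v in m[r,362:480]))
a,b=[cv2.imread('pics/s%d.png'%k).astype(int) for k in(13,16)]
d=(abs(a-b).sum(2)>60).astype(np.uint8)[110:240,270:420];print('side diff crate',d.sum(),cv2.boundingRect(d))
```

```text
t13.png
......................................................................................................................
........###...........................................................................................................
.......#####..........................................................................................................
......######...............................................................................#####......................
...........................................................................................#####......................
..................##..................................................................................................
.................####################.###................####...............####......................................
....................#####################..................#################..##......................................
.................########################...............#######################.......................................
.................####
[... 7536 characters left out ...]
........................................#####.....................
........................###.................................................................#####.....................
...........##................................................###.............................####.###.................
......................................................................................###.............................
......................................................................................................................
......................................................................................................................
side diff crate 13741 (0, 0, 150, 130)
```

The disturbance hit one chair in the crate: its seat shifted about 13 px towards -y. It is the same size as before and still level inside the crate walls, so nothing needs mending. I'll hand in.

Run:
```python
from h import *
f=grab('top');a=cv2.imread('pics/top0.png').astype(int)
st();print(job_done())
```

```text
t 40.82 tcp [467.3  30.  236.2] yaw_y 3.3 w 0.419 gf 0.0 ft [0.7 0.4 0.1] j7 -0.27
the job is handed in; nothing more can be done
None
```

The job is handed in, with no verdict shown: the shelf tin is stacked on the base tin, all four broken chairs are in the crate (one was knocked about 33 mm but is still inside), and the two sound chairs stand in a row on the shelf about 7 mm apart with their backs to the lip.

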